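# Pull the battery packs from the charging dock, gauge them for swelling and sort them

## Task

Check the instrument batteries for swelling: switch the charging dock off first, then take the packs one after the other from the left bay to the right, because the gauge logs its readings in that order: pull each out of its snap-in bay, stand it in the bench caliper, let go of it and slide the jaw shut until the pack is firmly but gently pinched, and read its thickness. Put packs of 40 mm or less in the shallow plastic storage tray and thicker, swollen ones in the steel quarantine pan with the loop handles. Leave the other things on the bench alone.

Things in the scene. Friction and masses are not known exactly. Their poses are not given: they have to be found in the camera images.
- dock: fixed black charging dock, 210 (its y) x 145 mm, with a row of three bays. Origin: underside, below the middle bay's centre; x points to the back, away from the switch apron, y along the row to the left bay, z up. Bay centres: x 0, y +62 (left), 0 (middle), -62 mm (right). Bay floors are 10 mm above the origin, bay walls end 30 mm above it; a pack fits with 1 mm play all round
- bay_detent (a point): in the middle bay, the level of its detent, 21 mm above the dock's underside: in every bay two spring balls snap into the groove near the foot of the pack. A docked pack needs a straight upward pull of about 10 to 20 N over the first 5 mm, then slides out freely and is clear after 25 mm
- charger_switch (a joint): rocker power switch of the dock, rad: 0 = on (right half, towards dock -y, stands up), 0.4 = off (right half fully down). It stays where it is left; pressing takes about 3 N
- switch_press (a point): middle of the top of the rocker's right half, the half to press down (26 mm along dock x, 25 mm along y). 37 mm above the bench when up; it sinks about 6 mm. It is on the low front apron (26 mm high), 74 mm in front of the bay row
- gauge: fixed bench caliper: base plate 224 x 124 x 8 mm. Origin: on its underside, z up; x runs along the caliper beam the way the jaw opens. Anvil face at x = -98 mm. Anvil and jaw faces span y -44 to +52 mm, z 10 to 58 mm. The beam (y 42 to 54 mm, z up to 30 mm) carries the sliding carriage (y 35 to 61 mm, z up to 44 mm, from 10 to 90 mm behind the jaw face)
- gauge_bed (a point): top of the gauge's base plate (z 8 mm), 22 mm in front of the anvil face, gauge y = 0: about where a pack to be measured stands, its thickness along gauge x, between anvil and jaw
- caliper (a joint): caliper reading, m: clear gap between anvil face and jaw face, 0 shut, 0.075 fully open. The jaw face is at gauge x = -98 mm + reading. The slide has 1.5 N friction and stays where it is left
- anvil: fixed steel jaw, a plate 12 mm thick, measuring face looking along gauge +x. Origin: middle of its underside, 6 mm behind the face
- jaw: sliding steel jaw, a plate 12 mm thick, measuring face looking along gauge -x, with its carriage. Origin: 6 mm above the bench, in the plane of the measuring face, at gauge y 0
- thumb_grip (a point): point on the caliper's thumb piece, an upright fin 18 (gauge x) x 14 mm (gauge y), from 26 mm below to 14 mm above this point, which is 79 mm above the bench, 72 mm behind the jaw face, at gauge y 48 mm. Pinch it across the 14 mm. Moved along gauge +x it opens the jaw, solid; along -x it closes it through a spring of 0.6 N/mm with 14 mm travel, so the pinch grows slowly
- tray: storage tray for sound packs: loose shallow black antistatic plastic tray 110 (x) x 184 mm (y), rim 18 mm high and 4 mm thick, no handles, 0.45 kg. Origin: centre of its underside; floor 3 mm above
- pan: quarantine pan for swollen packs: loose sheet-steel pan 110 (x) x 184 mm (y), walls 30 mm high and 3 mm thick, a wire loop handle at each end, 0.9 kg. Origin: centre of its underside; floor 3 mm above
- multimeter: bystander: yellow hand-held multimeter, 185 x 88 x 34 mm, lying beyond the dock; origin under its centre
- loudspeaker: bystander: loudspeaker driver, 130 mm across, 60 mm high, beyond the gauge; origin under its centre
- screwdriver: bystander, in some starts only: a red-handled screwdriver lying at the far side of the bench; origin at its middle
- pack_a: battery pack in the left bay, if present; the bay holds either this one or pack_d. Grey brick 64 mm wide (its x), 38 mm thick (y), 80 mm tall (z), about 0.3 kg. Origin: its centre. Starts upright in its bay, its x along dock x, its underside on the bay floor
- pack_d: battery pack in the left bay, if present; the bay holds either this one or pack_a. A sound pack measures 38 mm; a swollen one is blistered 2.5 mm on both broad faces from 28 to 64 mm above its underside and measures 43 mm. The name does not tell which; origin: the centre
- pack_b: battery pack in the middle bay, if present; the bay holds either this one or pack_e. All packs are alike: 64 x 38 x 80 mm, a groove 3 mm deep across both broad (y) faces 6 to 16 mm above the underside. Origin: the centre
- pack_e: battery pack in the middle bay, if present; the bay holds either this one or pack_b. Grey brick 64 mm wide (its x), 38 mm thick (y), 80 mm tall (z), about 0.3 kg. Origin: its centre. Starts upright in its bay, its x along dock x, its underside on the bay floor
- pack_c: battery pack in the right bay, if present; the bay holds either this one or pack_f, or is empty. A sound pack measures 38 mm; a swollen one is blistered 2.5 mm on both broad faces from 28 to 64 mm above its underside and measures 43 mm. The name does not tell which; origin: the centre
- pack_f: battery pack in the right bay, if present; the bay holds either this one or pack_c, or is empty. Grey brick 64 mm wide (its x), 38 mm thick (y), 80 mm tall (z), about 0.3 kg. Origin: its centre. Starts upright in its bay, its x along dock x, its underside on the bay floor

How it is judged (in metres and radians):
On the way, in this order (a step that is already met when the one before it is completed fails the run):
1. the charger is switched off at its rocker switch (value of joint charger_switch above 0.3 rad), for 0.1 s.
2. the pack from the left bay stands upright in the caliper and is pressed between anvil and jaw with more than 2 N (((contact force between jaw and pack_a above 2 N and contact force between anvil and pack_a above 1.5 N and angle between pack_a's own z axis and vertical below 0.12 rad and contact force between the fingers and pack_a below 0.2 N) or (contact force between jaw and pack_d above 2 N and contact force between anvil and pack_d above 1.5 N and angle between pack_d's own z axis and vertical below 0.12 rad and contact force between the fingers and pack_d below 0.2 N))), for 0.2 s.
3. the pack from the middle bay stands upright in the caliper and is pressed between anvil and jaw with more than 2 N (((contact force between jaw and pack_e above 2 N and contact force between anvil and pack_e above 1.5 N and angle between pack_e's own z axis and vertical below 0.12 rad and contact force between the fingers and pack_e below 0.2 N) or (contact force between jaw and pack_b above 2 N and contact force between anvil and pack_b above 1.5 N and angle between pack_b's own z axis and vertical below 0.12 rad and contact force between the fingers and pack_b below 0.2 N))), for 0.2 s.
4. the pack from the right bay stands upright in the caliper and is pressed between anvil and jaw with more than 2 N (((contact force between jaw and pack_c above 2 N and contact force between anvil and pack_c above 1.5 N and angle between pack_c's own z axis and vertical below 0.12 rad and contact force between the fingers and pack_c below 0.2 N) or (contact force between jaw and pack_f above 2 N and contact force between anvil and pack_f above 1.5 N and angle between pack_f's own z axis and vertical below 0.12 rad and contact force between the fingers and pack_f below 0.2 N))), for 0.2 s.
At the end, for the whole second after the job is handed in: The charger is off (rocker over 0.3 rad); the centre of every pack that measured 38 mm lies inside the tray and that of every pack that measured 43 mm inside the pan: within 45 mm (x) and 85 mm (y) of the container's centre line, 10 to 55 mm above its underside, lying or standing, at rest (value of joint charger_switch above 0.3 rad and x of pack_a in the frame of tray between -0.045 and 0.045 m and y of pack_a in the frame of tray between -0.085 and 0.085 m and z of pack_a in the frame of tray between 0.01 and 0.055 m and linear speed of each of pack_a, pack_e, pack_c, pack_d, pack_b, pack_f below 0.03 m/s and x of pack_e in the frame of tray between -0.045 and 0.045 m and y of pack_e in the frame of tray between -0.085 and 0.085 m and z of pack_e in the frame of tray between 0.01 and 0.055 m and x of pack_c in the frame of tray between -0.045 and 0.045 m and y of pack_c in the frame of tray between -0.085 and 0.085 m and z of pack_c in the frame of tray between 0.01 and 0.055 m and x of pack_d in the frame of pan between -0.045 and 0.045 m and y of pack_d in the frame of pan between -0.085 and 0.085 m and z of pack_d in the frame of pan between 0.01 and 0.055 m and x of pack_b in the frame of pan between -0.045 and 0.045 m and y of pack_b in the frame of pan between -0.085 and 0.085 m and z of pack_b in the frame of pan between 0.01 and 0.055 m and x of pack_f in the frame of pan between -0.045 and 0.045 m and y of pack_f in the frame of pan between -0.085 and 0.085 m and z of pack_f in the frame of pan between 0.01 and 0.055 m); the robot touches nothing.
It fails at once if a pack is pulled out of its bay while the charger is still on (value of joint charger_switch below 0.2 rad and z of any of pack_a, pack_e, pack_c, pack_d, pack_b, pack_f in the frame of dock above 0.07 m).
It fails at once if a pack is crushed: more than 40 N between caliper jaw and pack (contact force between jaw and pack_a above 40 N or contact force between jaw and pack_e above 40 N or contact force between jaw and pack_c above 40 N or contact force between jaw and pack_d above 40 N or contact force between jaw and pack_b above 40 N or contact force between jaw and pack_f above 40 N).
It fails at once if the multimeter, the loudspeaker or the screwdriver is disturbed (moved more than 30 mm) (distance of any of multimeter, loudspeaker, screwdriver from where it was at the start of the episode above 0.03 m).
Of pack_a, pack_d only 1 to 1 are there at a start; the rules pass over those that are not, and their reading is None.
Of pack_e, pack_b only 1 to 1 are there at a start; the rules pass over those that are not, and their reading is None.
Of pack_c, pack_f, screwdriver only 1 to 1 are there at a start; the rules pass over those that are not, and their reading is None.
At some moment in a run one of tray, pan may be knocked a few centimetres aside while the robot is not near it.
Once in a run the grip may slacken for a moment while it holds something.
It also fails if it takes over 210 s, if anything falls off the work surface, if the arm or the gripper's body presses on something with over 40 N, if the wrist force passes 120 N, or if a joint passes its speed limit or range.

## Robot

A 6-joint arm with a two-finger parallel gripper is mounted at the origin on the work surface. World frame = base frame: x ahead of the robot, y to its left, z up, the work surface at z = 0. Lengths are in mm, angles in rad, forces in N, time in s.
With the tool pointing down it reaches from about 275 to 1000 mm from the base axis. Payload 8.4 kg.
Tool frame: the origin (TCP) lies on the centre line of the jaws, within the pads' length; the fingertips stand manip.tip_extent ahead of it and the grasp point (between the pads) lies 8 mm behind it (manip.tip_extent is the distance from the TCP to the fingertips, in mm); z points along the fingers, y is the line along which they close (so a half turn about z gives the same grasp; the last joint's range is limited). The gripper opens to 85 mm and grips with 20 to 120 N. Pads are 22 mm wide; open, the fingers measure 114 mm over their backs; the gripper's body (76 mm by 85 mm) begins 54 mm behind the grasp point. The pads swing forward as they close: fully open they stand 13 mm farther back than shut.
Start: joints at [1.176, 0.353, 1.633, -0, 1.155, -0.002], TCP at [239.234, 577.404, 242.281] pointing down, gripper open.
Joint ranges: [-2.63, 2.63], [-0.92, 2.1], [0.06, 2.66], [-1.3, 4.44], [0, 2.69], [-3.02, 3.02]. Speed limits (rad/s): [2.22, 2.22, 2.79, 3.14, 3.14, 3.14].

## Interface

Orientations are given as a rotation vector (axis times angle).
In Python, from cell import manip gives the robot as it stands. The module is installed in compiled form; this text tells all that it offers.
- The arm moves only by the tool play_rows, never from a script. Its arguments are lists of equal length, an entry for each row: "linear": the shift along the world's x, y, z in m, a list of three; "rotation": the turn, a rotation vector about the world's x, y, z in rad, a list of three; "gripper": the opening, from 0 (shut) to 1 (fully open). In form: {"linear": [[dx, dy, dz], ...], "rotation": [[wx, wy, wz], ...], "gripper": [gripper, ...]}. A call has exactly 10 rows; each row is the pose to reach, as a shift and turn from the pose commanded when the call began; what a row does not reach only later rows make up. A row lasts 1/8 s, in which the tool goes at most 62.5 mm and 10.7 degrees, less where a joint would pass 70% of its speed; a pose out of reach is approached as far as the arm can. A call with a gripper value outside its range is refused whole. The fingers move at their own pace and stop on an object; "force" is the grip in N (left out, the last holds). Time passes only in rows, so rows that repeat a pose let the fingers close, or fill a call up. It gives the time, the measured TCP pose, the force, the opening and the grip force at its end, in the units of the state.
- manip.get_obs(): the state, without advancing time (a new reading comes with each control period).
- manip.camera(name): name is "scene" or "top"; returns a dict with "frame" (384x512x3 uint8, red, green, blue), "depth" (384x512 float32, mm along the optical axis (not along the pixel's ray), 0 where there is no reading), "fov_y" (degrees; the focal length in pixels is half the picture's height over the tangent of half this angle, whatever the lens; pixels are square), "cx", "cy" (the principal point, pixels), "origin" and "orientation" of the camera in the world. Camera axes: x right, y down, z forward; pixel columns grow to the right and rows downward; lengths in mm; the calibration is good to about 2 mm. A picture is of the moment at which its call begins.
- manip.close_job(): hands the job in; it is judged then, once.
Trained networks look in the newest picture that a camera, given by its name, has taken for a name from the list of things; names that differ only in an ending like _2 or _b are one class to them, and where a whole thing is asked for, a point or a joint stands for the part that bears it (a point fixed in the world has none). Each returns a list of dicts, best first, with "confidence" (0 to 1); they miss things now and then, are a little off and sometimes report something else, mostly with a low value. They report only what shows in the picture. A call takes as long as a camera call.
- manip.spot_in(camera, query): "rect" ([left, top, right, bottom] in pixels, round what is visible of it).
- manip.mark_of(camera, query): "pixel" ([column, row] in pixels: a listed point, or the origin of a listed thing).
The state is a dict: "time_s": time; "joints": joint angles; "joint_vel": joint speeds; "joint_efforts": joint torques, N m; "position": TCP position; "ee_rot": TCP orientation; "force": force on the tool from outside, world axes, zero at the start; "moment": the same for the moment, N m; "gripper_width": finger opening in mm; "finger_force": force on a finger pad.
Only numpy, scipy, OpenCV 4.12 (cv2) and the standard library are available. Lean on these libraries where they do the work, as an engineer would, in place of code of your own. Each camera call takes 0.05 s, during which the arm holds its last target. There are 200 camera calls.

## Working session

There is one attempt and no reset: what is moved stays moved. The work goes in short steps, Python scripts to look and compute and a tool call to move; the robot and the scene stay as the last step left them, time stands still between calls to the robot, and variables do not carry over. Pictures are saved under pics/ and viewed, at most 14 in all, crops included, and the job is handed in when it is done.

Besides the shell and the picture viewer there is one more tool, called as a command line: name --argument value ..., lists and objects as JSON in quotes. play_rows: Moves the arm, as the interface text tells. Its arguments: {"type":"object","properties":{"linear":{"type":"array","items":{"type":"array","items":{"type":"number"}}},"rotation":{"type":"array","items":{"type":"array","items":{"type":"number"}}},"gripper":{"type":"array","items":{"type":"number"}},"force":{"type":"number"}},"required":["linear","rotation","gripper"]}

```bash
mkdir -p pics; cat > h.py <<'E'
import numpy as np, cv2
from scipy.spatial.transform import Rotation as R
from cell import manip
def rot(o):
    o=np.array(o,float)
    if o.shape==(3,3): return o
    return R.from_rotvec(o).as_matrix() if o.size==3 else R.from_quat(o).as_matrix()
def cam(n):
    c=manip.camera(n); c['f']=192/np.tan(np.radians(c['fov_y'])/2); c['Rm']=rot(c['orientation']); c['o']=np.array(c['origin']); return c
def cloud(c):
    v,u=np.mgrid[0:384,0:512]; d=c['depth']
    p=np.stack([(u-c['cx'])/c['f']*d,(v-c['cy'])/c['f']*d,d],-1)
    return p@c['Rm'].T+c['o']
def atz(c,px,z):
    r=c['Rm']@np.array([(px[0]-c['cx'])/c['f'],(px[1]-c['cy'])/c['f'],1]); return c['o']+r*(z-c['o'][2])/r[2]
def proj(c,p):
    q=c['Rm'].T@(np.array(p)-c['o']); return q[:2]/q[2]*c['f']+[c['cx'],c['cy']]
def save(c,n): cv2.imwrite('pics/'+n+'.png',cv2.cvtColor(c['frame'],cv2.COLOR_RGB2BGR))
E
python3 - <<'E'
from h import *
o=manip.get_obs(); print(o['time_s'],o['position'],o['ee_rot'],o['force'],o['gripper_width'],manip.tip_extent)
for n in('top','scene'):
    c=cam(n); save(c,n+'0'); np.save(n+'0.npy',cloud(c)); print(n,c['o'],c['orientation'],c['fov_y'],c['cx'],c['cy'])
    Z={'dock':0,'bay_detent':21,'switch_press':37,'gauge':0,'gauge_bed':8,'anvil':0,'jaw':6,'thumb_grip':79,'tray':0,'pan':0,'multimeter':0,'loudspeaker':0,'screwdriver':10,'pack_a':50,'pack_b':50,'pack_c':50}
    for q,z in Z.items():
        for m in manip.mark_of(n,q)[:4]: print(q,round(m['confidence'],2),np.round(m['pixel']),np.round(atz(c,m['pixel'],z)))
E
```

```text
0.0 [239.05690183 576.98754928 241.57693733] [-6.12965572e-01 -3.08095875e+00  2.10607235e-03] [ 0.03713125  0.41013502 -0.49082946] 85.56800916409838 11.0
top [ 422.07482939   24.10796329 1079.81937052] [-2.09467385  2.15924307 -0.14890312] 56.64734004978086 259.8612735923448 184.57725401864
dock 0.68 [173. 218.] [504. 312.   0.]
dock 0.63 [377. 230.] [ 449. -300.    0.]
bay_detent 0.82 [173. 216.] [510. 306.  21.]
switch_press 0.52 [192. 245.] [421. 246.  37.]
gauge_bed 0.88 [280. 226.] [469. -13.   8.]
anvil 0.69 [278. 235.] [444.  -3.   0.]
jaw 0.58 [282. 222.] [480. -19.   6.]
thumb_grip 0.63 [264. 196.] [553.  33.  79.]
thumb_grip 0.33 [280. 230.] [455. -10.  79.]
tray 0.88 [365. 186.] [ 584. -275.    0.]
pan 0.64 [381. 231.] [ 447. -313.    0.]
multimeter 0.75 [180. 161.] [682. 294.   0.]
loudspeaker 0.8 [238. 138.] [751. 111.   0.]
loudspeaker 0.52 [178. 158.] [691. 298.   0.]
loudspeaker 0.51 [366. 187.] [ 582. -278.    0.]
loudspeaker 0.15 [281. 223.] [478. -15.   0.]
screwdriver 0.5 [191. 245.] [421. 256.  10.]
screwdriver 0.5 [181. 158.] [689. 288.  10.]
pack_a 0.72 [170.
[... 963 characters left out ...]
p 0.54 [225. 182.] [547.  24.  79.]
tray 0.69 [151. 315.] [ 589. -276.    0.]
pan 0.89 [ 88. 290.] [ 447. -304.    0.]
multimeter 0.7 [326. 162.] [683. 302.   0.]
loudspeaker 0.96 [318. 223.] [757.  93.   0.]
pack_a 0.73 [257. 137.] [498. 240.  50.]
pack_a 0.72 [273. 125.] [506. 313.  50.]
pack_a 0.68 [273. 135.] [531. 271.  50.]
pack_a 0.57 [213. 219.] [576. -60.  50.]
pack_b 0.73 [257. 137.] [498. 240.  50.]
pack_b 0.72 [273. 125.] [506. 313.  50.]
pack_b 0.68 [273. 135.] [531. 271.  50.]
pack_b 0.57 [213. 219.] [576. -60.  50.]
pack_c 0.73 [257. 137.] [498. 240.  50.]
pack_c 0.72 [273. 125.] [506. 313.  50.]
pack_c 0.68 [273. 135.] [531. 271.  50.]
pack_c 0.57 [213. 219.] [576. -60.  50.]
```

```bash
python3 - <<'E'
from h import *
for n,(a,b,c,d) in {'top0':(100,140,420,290),'scene0':(20,60,380,360)}.items():
    im=cv2.imread(f'pics/{n}.png')[b:d,a:c]; s=800/im.shape[1] if n=='top0' else 2; cv2.imwrite(f'pics/{n}c.png',cv2.resize(im,None,fx=s,fy=s,interpolation=cv2.INTER_CUBIC))
# clouds: merged; packs' tops, gauge jaw tops
P=np.concatenate([np.load('top0.npy').reshape(-1,3),np.load('scene0.npy').reshape(-1,3)])
def rect(name,lo,hi):
    m=((P>lo)&(P<hi)).all(1); q=P[m]; 
    if len(q)<5: print(name,len(q)); return
    print(name,len(q),np.round(cv2.minAreaRect(q[:,:2].astype(np.float32))[0]),cv2.minAreaRect(q[:,:2].astype(np.float32))[1:],'z',np.round(np.median(q[:,2])))
rect('packs',[420,180,80],[600,450,100])
rect('thumb',[500,-40,65],[620,90,100])
rect('gjaws',[380,-110,50],[620,90,62])
rect('pan',[360,-450,22],[515,-180,36])
rect('tray',[515,-400,10],[660,-150,24])
rect('apron',[380,180,20],[440,450,30])
rect('rocker',[400,180,30],[445,300,45])
rect('base',[380,-110,5],[660,90,11])
E
```

```text
packs 1784 [504. 312.] ((166.6787872314453, 68.04710388183594), 84.79924011230469) z 90.0
thumb 155 [555.  25.] ((16.273149490356445, 22.028247833251953), 87.15371704101562) z 89.0
gjaws 826 [499. -11.] ((106.75321960449219, 130.40835571289062), 83.94496154785156) z 58.0
pan 1646 [ 445. -296.] ((113.28987884521484, 215.6426239013672), 4.016729354858398) z 28.0
tray 1541 [ 589. -270.] ((112.98575592041016, 187.59974670410156), 2.7951629161834717) z 17.0
apron 782 [421. 319.] ((215.8256378173828, 41.84793472290039), 88.46809387207031) z 27.0
rocker 301 [423. 259.] ((76.72554779052734, 43.14114761352539), 88.36223602294922) z 34.0
base 4288 [520. -10.] ((195.0286102294922, 279.0574645996094), 89.55136108398438) z 8.0
```

View pics/top0c.png

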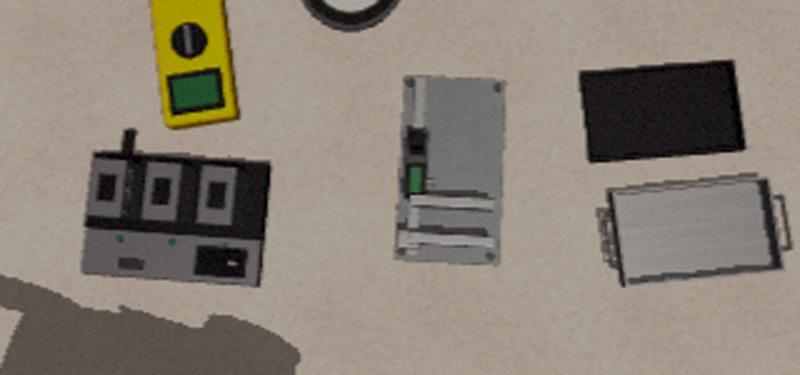

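View pics/scene0c.png

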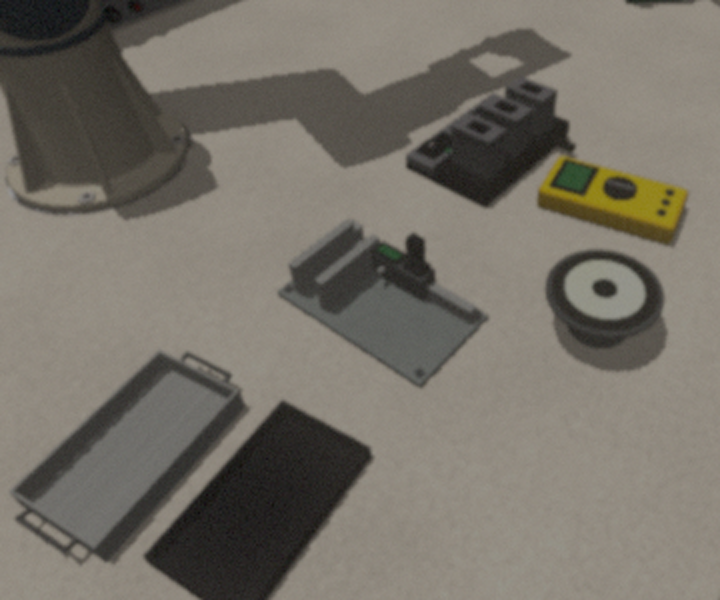

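The top crop shows the three packs at (107,187), (160,190) and (217,195), the switch at (220,262), the gauge with its jaw partly open around (450,170), the tray at (660,110) and the pan at (695,230). The scene crop agrees, and there is no screwdriver in view. Next I'll fit the poses.

```bash
python3 - <<'E'
from h import *
T=np.load('top0.npy'); S=np.load('scene0.npy')
def box(P,lo,hi): P=P.reshape(-1,3); return P[((P>lo)&(P<hi)).all(1)]
def show(n,q):
    if len(q)<6: print(n,len(q)); return
    d=q[:,:2].astype(np.float32); r=cv2.minAreaRect(d); w,v=np.linalg.eigh(np.cov(d.T)); 
    print(n,len(q),'rect',np.round(r[0]),np.round(r[1]),round(r[2],1),'mean',np.round(d.mean(0),1),'axis',round(np.degrees(np.arctan2(v[1,1],v[0,1]))%180,1),'z',np.round(np.median(q[:,2]),1))
for nm,P in(('T',T),('S',S)):
    q=box(P,[450,200,83],[570,420,97])
    k,l,c=cv2.kmeans(q[:,:2].astype(np.float32),3,None,(3,50,.01),5,2)
    show(nm+' row',q)
    for i in range(3): show(nm+' pack',q[l[:,0]==i])
    print('  centers',np.round(c))
    for a,b in((420,466),(466,530)): show(nm+' plate',box(P,[a,-110,53],[b,70,63]))
    show(nm+' thumb',box(P,[510,-10,84],[600,80,98]))
    show(nm+' pan',box(P,[360,-450,24],[515,-180,36])); show(nm+' tray',box(P,[518,-400,12],[660,-150,22]))
    show(nm+' rocker',box(P,[395,225,31],[450,290,42]))
    show(nm+' behind',box(P,[555,280,6],[610,420,120])); print(box(P,[555,280,6],[610,420,120])[:,2].max(initial=0))
    x=box(P,[395,225,15],[450,300,45]); 
    for y in range(225,300,8):
        e=x[abs(x[:,1]-y)<4]; print(y,np.round(np.median(e[:,2]) if len(e) else 0),end=' | ')
    print()
o=manip.get_obs(); print(np.round(R.from_rotvec(o['ee_rot']).as_matrix(),3))
E
```

```text
T row 1000 rect [503. 314.] [163.  64.] 84.3 mean [502.9 313. ] axis 84.4 z 92.0
T pack 338 rect [509. 375.] [40. 64.] 85.3 mean [508.7 373.8] axis 176.0 z 92.1
T pack 329 rect [497. 252.] [39. 64.] 84.3 mean [496.9 251.3] axis 175.2 z 91.9
T pack 333 rect [503. 313.] [40. 64.] 83.9 mean [502.8 312.3] axis 173.8 z 91.9
  centers [[509. 374.]
 [497. 251.]
 [503. 312.]]
T plate 144 rect [441.  -7.] [94. 12.] 85.2 mean [440.9  -7.2] axis 84.9 z 59.4
T plate 144 rect [483. -12.] [94. 12.] 85.1 mean [483.3 -12.6] axis 84.9 z 59.3
T thumb 35 rect [553.  27.] [11. 17.] 88.2 mean [553.   27.1] axis 177.6 z 94.1
T pan 362 rect [ 443. -295.] [110. 213.] 4.2 mean [ 441.8 -297.4] axis 94.5 z 29.7
T tray 325 rect [ 588. -269.] [111. 186.] 2.8 mean [ 589.1 -271.8] axis 95.2 z 18.3
T rocker 166 rect [423. 257.] [51. 62.] 2.6 mean [424.2 258.7] axis 80.0 z 35.4
T behind 217 rect [582. 347.] [133.  54.] 89.9 mean [588.9 324.8] axis 107.5 z 33.9
42.28479278078612
225 28.0 | 233 29.0 | 241 36.0 | 249 35.0 | 257 33.0 | 265 32.0 | 273 32.0 | 281 30.0 | 289 29.0 | 297 28.0 | 
S row 678 rect [505. 311.] [1
[... 413 characters left out ...]
 z 57.3
S plate 200 rect [486. -14.] [95. 14.] 85.5 mean [486.6 -16.4] axis 84.9 z 57.5
S thumb 58 rect [555.  24.] [15. 20.] 82.6 mean [556.4  22.7] axis 0.7 z 91.4
S pan 1079 rect [ 445. -298.] [113. 213.] 4.2 mean [ 446.9 -308.6] axis 94.5 z 28.4
S tray 1051 rect [ 590. -271.] [112. 185.] 2.8 mean [ 592.3 -279.9] axis 92.4 z 17.4
S rocker 77 rect [426. 253.] [41. 27.] 84.2 mean [426.3 248.5] axis 87.1 z 34.5
S behind 171 rect [578. 345.] [ 40. 142.] 21.1 mean [578.  351.1] axis 113.8 z 24.7
38.13022879862865
225 26.0 | 233 28.0 | 241 34.0 | 249 31.0 | 257 32.0 | 265 32.0 | 273 30.0 | 281 29.0 | 289 27.0 | 297 25.0 | 
[[-0.924  0.383  0.   ]
 [ 0.383  0.924  0.   ]
 [-0.     0.    -1.   ]]
```

play_rows --linear '[[0.183,-0.332,0],[0.183,-0.332,0],[0.183,-0.332,0],[0.183,-0.332,0],[0.183,-0.332,0],[0.183,-0.332,0],[0.183,-0.332,0],[0.183,-0.332,-0.05],[0.183,-0.332,-0.11],[0.183,-0.332,-0.17]]' --rotation '[[0,0,-1.274],[0,0,-1.274],[0,0,-1.274],[0,0,-1.274],[0,0,-1.274],[0,0,-1.274],[0,0,-1.274],[0,0,-1.274],[0,0,-1.274],[0,0,-1.274]]' --gripper '[0,0,0,0,0,0,0,0,0,0]' --force 60

```text
time_s: 2.95
position: [422.8, 245.6, 71.2]
ee_rot: [2.325, 2.112, 0.003]
force: [1.3, 0.2, -0.1]
gripper_width: -0.2
finger_force: 0.0
```

play_rows --linear '[[0,0,-0.012],[0,0,-0.02],[0,0,-0.024],[0,0,-0.026],[0,0,-0.028],[0,0,-0.029],[0,0,-0.03],[0,0,-0.03],[0,0,-0.03],[0,0,-0.03]]' --rotation '[[0,0,0],[0,0,0],[0,0,0],[0,0,0],[0,0,0],[0,0,0],[0,0,0],[0,0,0],[0,0,0],[0,0,0]]' --gripper '[0,0,0,0,0,0,0,0,0,0]'

```text
time_s: 4.2
position: [423.0, 245.1, 43.2]
ee_rot: [2.324, 2.112, 0.001]
force: [1.5, -6.5, 10.0]
gripper_width: 0.2
finger_force: 5.8
```

play_rows --linear '[[0,0,0.06],[0,0,0.11],[0.02,0.03,0.11],[0.088,0.129,0.11],[0.088,0.129,0.11],[0.088,0.129,0.11],[0.088,0.129,0.11],[0.088,0.129,0.11],[0.088,0.129,0.11],[0.088,0.129,0.11]]' --rotation '[[0,0,0],[0,0,0],[0,0,0],[0,0,0],[0,0,0],[0,0,0],[0,0,0],[0,0,0],[0,0,0],[0,0,0]]' --gripper '[0,0,1,1,1,1,1,1,1,1]'

```text
time_s: 5.45
position: [510.1, 374.0, 152.5]
ee_rot: [-2.326, -2.112, -0.0]
force: [-0.7, 0.4, -1.4]
gripper_width: 85.8
finger_force: 0.0
```

```bash
python3 - <<'E'
from h import *
ims=[]
for n in('top','scene'):
    c=cam(n); P=cloud(c).reshape(-1,3)
    x=P[(abs(P[:,0]-423)<12)&(abs(P[:,1]-260)<40)&(P[:,2]>15)&(P[:,2]<48)]
    for y in range(225,300,8):
        e=x[abs(x[:,1]-y)<4]; print(y,np.round(np.median(e[:,2]),1) if len(e) else 0,end=' | ')
    print()
    u,v=proj(c,[460,300,60]); u,v=int(u),int(v)
    ims.append(cv2.resize(c['frame'][v-50:v+50,u-65:u+65],(780,600))[:, :, ::-1])
cv2.imwrite('pics/sw.png',np.hstack([cv2.resize(i,(400,308)) for i in ims]))
o=manip.get_obs(); print(o['position'],o['force'])
E
```

```text
225 27.4 | 233 30.2 | 241 31.9 | 249 34.4 | 257 35.5 | 265 37.1 | 273 38.7 | 281 40.8 | 289 30.2 | 297 29.2 | 
225 26.2 | 233 27.6 | 241 29.6 | 249 30.8 | 257 33.0 | 265 34.9 | 273 36.6 | 281 37.5 | 289 0 | 297 25.8 | 
[510.22816915 374.19036574 152.4892988 ] [-0.23343316 -0.44314463  0.24745698]
```

View pics/sw.png

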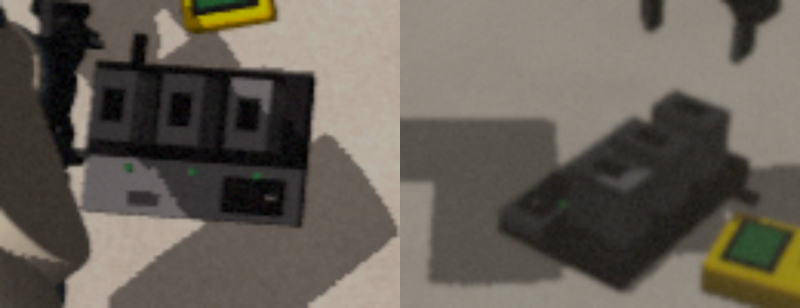

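The rocker is off: its slope has reversed. Next I'll open the caliper.

play_rows --linear '[[0.044,-0.348,0],[0.044,-0.348,0],[0.044,-0.348,0],[0.044,-0.348,0],[0.044,-0.348,0],[0.044,-0.348,0],[0.044,-0.348,0],[0.044,-0.348,0],[0.044,-0.348,0],[0.044,-0.348,0]]' --rotation '[[0,0,1.58],[0,0,1.58],[0,0,1.58],[0,0,1.58],[0,0,1.58],[0,0,1.58],[0,0,1.58],[0,0,1.58],[0,0,1.58],[0,0,1.58]]' --gripper '[0.6,0.6,0.6,0.6,0.6,0.6,0.6,0.6,0.6,0.6]'

```text
time_s: 6.8
position: [554.2, 26.3, 152.4]
ee_rot: [0.138, 3.138, -0.0]
force: [0.1, -0.1, -0.3]
gripper_width: 51.5
finger_force: 0.0
```

play_rows --linear '[[0,0,-0.04],[0,0,-0.065],[0,0,-0.08],[0,0,-0.08],[0,0,-0.08],[0,0,-0.08],[0,0,-0.08],[0,0,-0.08],[0,0,-0.08],[0,0,-0.08]]' --rotation '[[0,0,0],[0,0,0],[0,0,0],[0,0,0],[0,0,0],[0,0,0],[0,0,0],[0,0,0],[0,0,0],[0,0,0]]' --gripper '[0.6,0.6,0.6,0.6,0,0,0,0,0,0]' --force 30

```text
time_s: 8.05
position: [555.0, 26.0, 73.4]
ee_rot: [0.136, 3.137, -0.001]
force: [-0.4, -3.8, 6.3]
gripper_width: 13.8
finger_force: 33.2
```

play_rows --linear '[[0.01,-0.001,0.001],[0.02,-0.002,0.001],[0.03,-0.003,0.001],[0.036,-0.003,0.001],[0.04,-0.0035,0.001],[0.042,-0.0037,0.001],[0.043,-0.0037,0.001],[0.044,-0.0038,0.001],[0.044,-0.0038,0.001],[0.044,-0.0038,0.001]]' --rotation '[[0,0,0],[0,0,0],[0,0,0],[0,0,0],[0,0,0],[0,0,0],[0,0,0],[0,0,0],[0,0,0],[0,0,0]]' --gripper '[0,0,0,0,0,0,0,0,0,0]'

```text
time_s: 9.3
position: [598.3, 22.3, 73.4]
ee_rot: [0.136, 3.138, -0.001]
force: [-0.6, -5.2, 2.7]
gripper_width: 13.2
finger_force: 32.6
```

play_rows --linear '[[0,0,0],[0,0,0],[0,0,0.05],[0,0,0.08],[-0.088,0.351,0.08],[-0.088,0.351,0.08],[-0.088,0.351,0.08],[-0.088,0.351,0.08],[-0.088,0.351,0.08],[-0.088,0.351,0.08]]' --rotation '[[0,0,0],[0,0,0],[0,0,0],[0,0,0],[0,0,-1.58],[0,0,-1.58],[0,0,-1.58],[0,0,-1.58],[0,0,-1.58],[0,0,-1.58]]' --gripper '[0.6,0.6,0.6,0.6,1,1,1,1,1,1]'

```text
time_s: 10.55
position: [511.3, 369.2, 153.4]
ee_rot: [-1.719, -2.63, -0.001]
force: [0.7, -0.5, -0.1]
gripper_width: 85.4
finger_force: 0.0
```

```bash
cat >> h.py <<'E'
GX=np.array([.9962,-.0872]);GY=np.array([.0872,.9962]);GO=np.array([545.2,-21.5])
def gauge():
    for n in('top','scene'):
        c=cam(n);P=cloud(c).reshape(-1,3); g=np.c_[(P[:,:2]-GO)@GX,(P[:,:2]-GO)@GY,P[:,2]]
        r=[]
        for lo,hi in((-116,-95),(-80,10)):
            q=g[(g[:,0]>lo)&(g[:,0]<hi)&(g[:,1]>-42)&(g[:,1]<30)&(g[:,2]>52)&(g[:,2]<64)]; r.append(np.median(q[:,0]) if len(q) else np.nan)
        t=g[(g[:,0]>-20)&(g[:,0]<90)&(g[:,1]>35)&(g[:,1]<62)&(g[:,2]>84)&(g[:,2]<98)]
        print(n,'anvil',r[0],'jaw',r[1],'reading',r[1]-r[0]-12,'thumb',np.median(t,0),len(t))
E
python3 - <<'E'
from h import *
gauge(); print(manip.get_obs()['position'],manip.get_obs()['ee_rot'])
E
```

```text
top anvil -105.04599654195975 jaw -19.243550207358002 reading 73.80244633460175 thumb [45.98878295 48.73788255 94.41758144] 34
scene anvil -100.67742070349388 jaw -14.573484364700033 reading 74.10393633879384 thumb [50.2518472  44.86670355 91.89588925] 59
[510.41320918 372.68891714 153.404671  ] [-1.71385889 -2.63173432 -0.00409485]
```

play_rows --linear '[[0,0,0],[0,0,0],[0,0,0],[0,0,0],[0,0,-0.03],[0,0,-0.06],[0,0,-0.06],[0,0,-0.06],[0,0,-0.06],[0,0,-0.06]]' --rotation '[[0,0,-0.512],[0,0,-0.512],[0,0,-0.512],[0,0,-0.512],[0,0,-0.512],[0,0,-0.512],[0,0,-0.512],[0,0,-0.512],[0,0,-0.512],[0,0,-0.512]]' --gripper '[1,1,1,1,1,1,1,1,1,1]' --force 80

```text
time_s: 11.9
position: [512.5, 367.3, 94.4]
ee_rot: [2.322, 2.116, 0.003]
force: [-0.8, -0.6, -1.1]
gripper_width: 85.6
finger_force: 0.0
```

play_rows --linear '[[-0.002,0.0065,0],[-0.002,0.0065,0],[-0.002,0.0065,-0.015],[-0.002,0.0065,-0.025],[-0.002,0.0065,-0.025],[-0.002,0.0065,-0.025],[-0.002,0.0065,-0.025],[-0.002,0.0065,-0.025],[-0.002,0.0065,-0.025],[-0.002,0.0065,-0.025]]' --rotation '[[0,0,0],[0,0,0],[0,0,0],[0,0,0],[0,0,0],[0,0,0],[0,0,0],[0,0,0],[0,0,0],[0,0,0]]' --gripper '[1,1,1,1,1,0,0,0,0,0]' --force 80

```text
time_s: 13.15
position: [510.4, 373.7, 68.8]
ee_rot: [2.322, 2.116, 0.001]
force: [0.4, 0.2, 5.7]
gripper_width: 62.6
finger_force: 88.5
```

play_rows --linear '[[0,0,0.001],[0,0,0.003],[0,0,0.005],[0,0,0.008],[0,0,0.015],[0,0,0.03],[0,0,0.06],[0,0,0.09],[0,0,0.12],[0,0,0.12]]' --rotation '[[0,0,0],[0,0,0],[0,0,0],[0,0,0],[0,0,0],[0,0,0],[0,0,0],[0,0,0],[0,0,0],[0,0,0]]' --gripper '[0,0,0,0,0,0,0,0,0,0]'

```text
time_s: 14.4
position: [511.8, 374.6, 192.0]
ee_rot: [2.322, 2.115, 0.01]
force: [0.6, -0.5, -3.4]
gripper_width: 62.6
finger_force: 90.4
```

play_rows --linear '[[-0.0375,-0.389,0],[-0.0375,-0.389,0],[-0.0375,-0.389,0],[-0.0375,-0.389,0],[-0.0375,-0.389,0],[-0.0375,-0.389,0],[-0.0375,-0.389,0],[-0.0375,-0.389,0],[-0.0375,-0.389,0],[-0.0375,-0.389,0]]' --rotation '[[0,0,1.58],[0,0,1.58],[0,0,1.58],[0,0,1.58],[0,0,1.58],[0,0,1.58],[0,0,1.58],[0,0,1.58],[0,0,1.58],[0,0,1.58]]' --gripper '[0,0,0,0,0,0,0,0,0,0]'

```text
time_s: 15.65
position: [472.0, -15.7, 187.7]
ee_rot: [-0.134, -3.138, 0.0]
force: [0.7, 0.2, -3.0]
gripper_width: 62.9
finger_force: 90.3
```

```bash
cat >> h.py <<'E'
def held(): # pack in gripper: points in tool-near box below TCP
    o=manip.get_obs(); p=np.array(o['position']); Rm=R.from_rotvec(o['ee_rot']).as_matrix()
    print('tcp',np.round(p,1),'yaw_y',round(np.degrees(np.arctan2(Rm[1,1],Rm[0,1])),1),'w',round(o['gripper_width'],1),'F',np.round(o['force'],1))
E
python3 - <<'E'
from h import *
held(); im=[]
for n in('top','scene'):
    c=cam(n); u,v=proj(c,[474,-15,100]).astype(int); im.append(cv2.resize(c['frame'][max(v-60,0):v+60,max(u-80,0):u+80],(400,300))[:,:,::-1])
    P=cloud(c).reshape(-1,3); g=np.c_[(P[:,:2]-GO)@GX,(P[:,:2]-GO)@GY,P[:,2]]
    q=g[(abs(g[:,0]+72)<45)&(abs(g[:,1])<60)&(g[:,2]>100)&(g[:,2]<210)]; print(n,len(q),np.percentile(q,[1,50,99],axis=0).round() if len(q) else'')
cv2.imwrite('pics/g1.png',np.hstack(im))
E
```

```text
tcp [472.  -15.7 187.7] yaw_y 85.1 w 62.9 F [ 0.7  0.2 -3. ]
top 0 
scene 1348 [[-91. -46. 130.]
 [-55. -11. 184.]
 [-51.  32. 210.]]
```

View pics/g1.png

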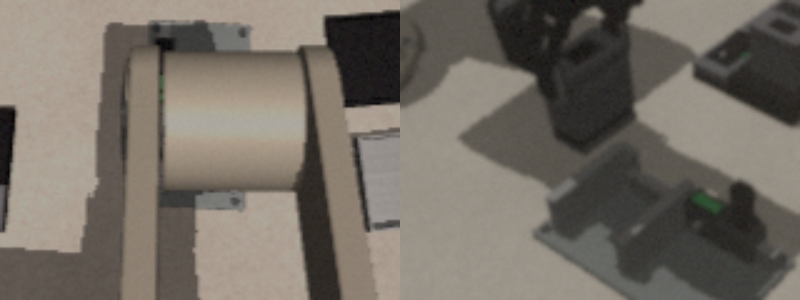

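play_rows --linear '[[0.001,0,-0.04],[0.001,0,-0.08],[0.001,0,-0.105],[0.001,0,-0.115],[0.001,0,-0.118],[0.001,0,-0.119],[0.001,0,-0.12],[0.001,0,-0.1205],[0.001,0,-0.1205],[0.001,0,-0.1205]]' --rotation '[[0,0,0],[0,0,0],[0,0,0],[0,0,0],[0,0,0],[0,0,0],[0,0,0],[0,0,0],[0,0,0],[0,0,0]]' --gripper '[0,0,0,0,0,0,0,0,0,0]'

```text
time_s: 17.0
position: [473.6, -15.5, 67.9]
ee_rot: [0.132, 3.139, -0.0]
force: [-0.1, 0.5, -2.7]
gripper_width: 62.5
finger_force: 90.3
```

play_rows --linear '[[0,0,-0.001],[0,0,-0.002],[0,0,-0.002],[0,0,-0.002],[0,0,-0.002],[0,0,0.01],[0,0,0.06],[0,0,0.08],[0.06,0.02,0.08],[0.123,0.038,0.08]]' --rotation '[[0,0,0],[0,0,0],[0,0,0],[0,0,0],[0,0,0],[0,0,0],[0,0,0],[0,0,0],[0,0,0],[0,0,0]]' --gripper '[0,0,1,1,1,1,1,1,0.6,0.6]'

```text
time_s: 18.25
position: [594.7, 21.9, 149.7]
ee_rot: [0.132, 3.137, 0.0]
force: [0.6, -0.7, 0.3]
gripper_width: 52.2
finger_force: 0.0
```

```bash
cat >> h.py <<'E'
def pk():
    for n in('top','scene'):
        c=cam(n);P=cloud(c).reshape(-1,3); g=np.c_[(P[:,:2]-GO)@GX,(P[:,:2]-GO)@GY,P[:,2]]
        q=g[(g[:,0]>-105)&(g[:,0]<-20)&(abs(g[:,1])<50)&(g[:,2]>80)&(g[:,2]<98)]
        if len(q)>10:
            r=cv2.minAreaRect(q[:,:2].astype(np.float32)); print(n,'packtop',np.round(r[0],1),np.round(r[1]),round(r[2],1),'z',np.median(q[:,2]))
E
python3 - <<'E'
from h import *
held(); pk(); gauge()
E
```

```text
tcp [594.7  21.9 149.7] yaw_y 85.2 w 52.2 F [ 0.6 -0.7  0.3]
scene packtop [-70.9  -1.3] [41. 66.] 0.6 z 87.65466361496794
top anvil nan jaw nan reading nan thumb [39.47956463 48.30168549 92.36317433] 10
scene anvil -101.43027922034715 jaw -19.709156075383035 reading 69.72112314496411 thumb [51.51301919 43.94454334 91.62191474] 63
```

play_rows --linear '[[0.003,0,-0.04],[0.003,0,-0.07],[0.003,0,-0.077],[0.003,0,-0.077],[0.003,0,-0.077],[0.003,0,-0.077],[0.003,0,-0.077],[0.003,0,-0.077],[0.003,0,-0.077],[0.003,0,-0.077]]' --rotation '[[0,0,0],[0,0,0],[0,0,0],[0,0,0],[0,0,0],[0,0,0],[0,0,0],[0,0,0],[0,0,0],[0,0,0]]' --gripper '[0.6,0.6,0.6,0.6,0,0,0,0,0,0]' --force 30

```text
time_s: 19.7
position: [596.8, 22.0, 72.1]
ee_rot: [0.132, 3.137, 0.001]
force: [-1.4, 3.6, 7.5]
gripper_width: 13.5
finger_force: 32.9
```

play_rows --linear '[[-0.005,0,0],[-0.01,0.001,0],[-0.015,0.0013,0],[-0.02,0.0017,0],[-0.024,0.002,0],[-0.027,0.0024,0],[-0.03,0.0026,0],[-0.032,0.0028,0],[-0.034,0.003,0],[-0.034,0.003,0]]' --rotation '[[0,0,0],[0,0,0],[0,0,0],[0,0,0],[0,0,0],[0,0,0],[0,0,0],[0,0,0],[0,0,0],[0,0,0]]' --gripper '[0,0,0,0,0,0,0,0,0,0]'

```text
time_s: 20.95
position: [563.8, 24.8, 72.1]
ee_rot: [0.132, 3.135, 0.001]
force: [3.2, 2.6, 5.5]
gripper_width: 13.8
finger_force: 32.7
```

```bash
python3 - <<'E'
from h import *
held(); pk(); gauge()
E
```

```text
tcp [563.8  24.8  72.1] yaw_y 85.2 w 13.8 F [3.2 2.6 5.5]
scene packtop [-72.  -2.] [41. 66.] 1.3 z 87.58248537816257
top anvil nan jaw nan reading nan thumb [nan nan nan] 0
scene anvil -99.61541139232027 jaw -46.19674532979777 reading 41.4186660625225 thumb [24.42878428 52.63358862 92.15578727] 50
  return _methods._mean(a, axis=axis, dtype=dtype,
  ret = um.true_divide(
```

play_rows --linear '[[-0.001,0.0001,0],[-0.002,0.0002,0],[-0.003,0.0003,0],[-0.004,0.0004,0],[-0.005,0.0004,0],[-0.006,0.0005,0],[-0.007,0.0006,0],[-0.008,0.0007,0],[-0.008,0.0007,0],[-0.008,0.0007,0]]' --rotation '[[0,0,0],[0,0,0],[0,0,0],[0,0,0],[0,0,0],[0,0,0],[0,0,0],[0,0,0],[0,0,0],[0,0,0]]' --gripper '[0,0,0,0,0,0,0,0,0,0]'

```text
time_s: 22.4
position: [556.5, 25.5, 72.1]
ee_rot: [0.132, 3.133, 0.001]
force: [5.8, 2.8, 4.2]
gripper_width: 13.6
finger_force: 32.5
```

```bash
python3 - 2>/dev/null <<'E'
from h import *
held(); pk(); gauge()
c=cam('scene'); u,v=proj(c,[474,-15,60]).astype(int); cv2.imwrite('pics/p1.png',cv2.resize(c['frame'][v-50:v+50,u-50:u+75],(750,600),interpolation=cv2.INTER_CUBIC)[:,:,::-1])
E
```

```text
tcp [556.5  25.5  72.1] yaw_y 85.2 w 13.6 F [5.8 2.8 4.2]
scene packtop [-75.7  -1.4] [41. 65.] 1.3 z 87.86927528586028
top anvil nan jaw nan reading nan thumb [nan nan nan] 0
scene anvil -102.09677470744901 jaw -49.2813681205991 reading 40.81540658684992 thumb [17.49392507 52.04818893 91.78443451] 44
```

View pics/p1.png

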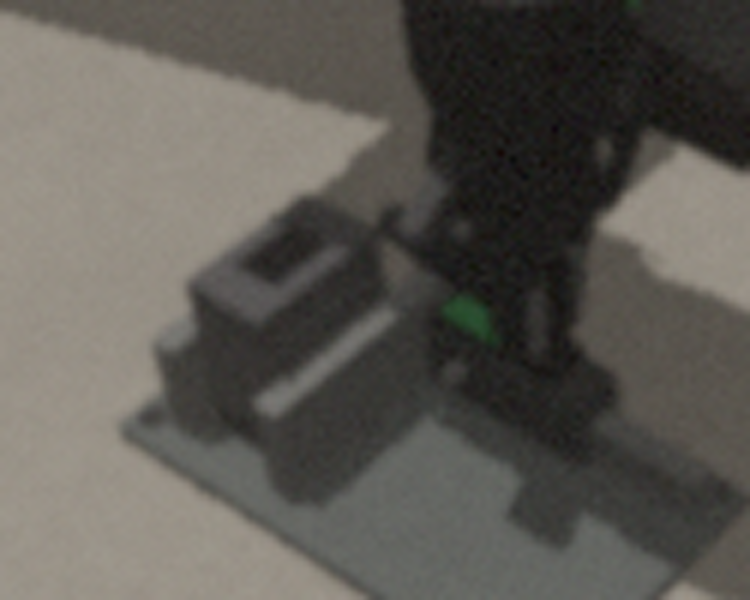

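play_rows --linear '[[-0.001,0.0001,0],[-0.002,0.0002,0],[-0.0025,0.0002,0],[-0.0025,0.0002,0],[-0.0025,0.0002,0],[-0.0025,0.0002,0],[-0.0025,0.0002,0],[-0.0025,0.0002,0],[-0.0025,0.0002,0],[-0.0025,0.0002,0]]' --rotation '[[0,0,0],[0,0,0],[0,0,0],[0,0,0],[0,0,0],[0,0,0],[0,0,0],[0,0,0],[0,0,0],[0,0,0]]' --gripper '[0,0,0,0,0,0,0,0,0,0]'

```text
time_s: 23.9
position: [554.4, 25.6, 72.1]
ee_rot: [0.131, 3.133, 0.001]
force: [6.8, 2.7, 1.2]
gripper_width: 13.7
finger_force: 32.3
```

```bash
cat >> h.py <<'E'
def jawline(n='scene'):
    # jaw's exposed top (gauge y -43..-34, beside the pack) gives the jaw position; also whole top profile
    c=cam(n);P=cloud(c).reshape(-1,3); g=np.c_[(P[:,:2]-GO)@GX,(P[:,:2]-GO)@GY,P[:,2]]
    q=g[(abs(g[:,1])<30)&(g[:,2]>54)&(g[:,2]<61)&(g[:,0]<0)]
    h,e=np.histogram(q[:,0],bins=np.arange(-115,0,2)); print('hist',[(int(a),int(k)) for a,k in zip(e,h) if k])
    return g
E
python3 - 2>/dev/null <<'E'
from h import *
held(); pk(); jawline()
E
```

```text
tcp [554.4  25.6  72.1] yaw_y 85.2 w 13.7 F [6.8 2.7 1.2]
scene packtop [-75.4  -1.8] [41. 66.] 0.2 z 87.66829303239325
hist [(-109, 1), (-107, 1), (-105, 1), (-103, 2), (-57, 7), (-55, 23), (-53, 15), (-51, 20), (-49, 15), (-47, 19), (-45, 20), (-43, 23)]
```

play_rows --linear '[[0.008,-0.0007,0],[0.016,-0.0014,0],[0.024,-0.0021,0],[0.032,-0.0028,0],[0.038,-0.0033,0],[0.042,-0.0036,0],[0.043,-0.0037,0],[0.043,-0.0037,0],[0.043,-0.0037,0.0],[0.043,-0.0037,0.0]]' --rotation '[[0,0,0],[0,0,0],[0,0,0],[0,0,0],[0,0,0],[0,0,0],[0,0,0],[0,0,0],[0,0,0],[0,0,0]]' --gripper '[0,0,0,0,0,0,0,0,0.6,0.6]'

```text
time_s: 25.3
position: [594.0, 21.5, 70.6]
ee_rot: [-0.132, -3.138, 0.0]
force: [-0.7, 0.1, -0.1]
gripper_width: 49.0
finger_force: 0.0
```

play_rows --linear '[[0,0,0],[0,0,0.05],[0,0,0.08],[-0.06,-0.02,0.08],[-0.12,-0.04,0.08],[-0.128,-0.037,0.08],[-0.128,-0.037,0.08],[-0.128,-0.037,0.08],[-0.128,-0.037,0.08],[-0.128,-0.037,0.08]]' --rotation '[[0,0,0],[0,0,0],[0,0,0],[0,0,0],[0,0,0],[0,0,0],[0,0,0],[0,0,0],[0,0,0],[0,0,0]]' --gripper '[0.6,0.6,0.6,1,1,1,1,1,1,1]'

```text
time_s: 26.55
position: [467.0, -15.2, 150.6]
ee_rot: [-0.131, -3.139, 0.0]
force: [-0.8, -0.3, 0.0]
gripper_width: 85.5
finger_force: 0.0
```

```bash
python3 - 2>/dev/null <<'E'
from h import *
held(); pk(); jawline()
E
```

```text
tcp [467.  -15.2 150.6] yaw_y 85.2 w 85.5 F [-0.8 -0.3  0. ]
scene packtop [-75.3  -1.9] [65. 41.] 89.9 z 87.66742239036859
hist [(-111, 1), (-107, 1), (-105, 2), (-59, 2), (-57, 12), (-55, 27), (-53, 2), (-25, 9), (-23, 14), (-21, 18), (-19, 17), (-17, 22), (-15, 19), (-13, 24), (-11, 1)]
```

```bash
cat >> h.py <<'E'
def bl():
    r=[]
    for _ in range(3):
        c=cam('scene');P=cloud(c).reshape(-1,3); g=np.c_[(P[:,:2]-GO)@GX,(P[:,:2]-GO)@GY,P[:,2]]
        r.append(g[(abs(g[:,1])<25)&(g[:,0]>-66)&(g[:,0]<-46)&(g[:,2]>40)])
    g=np.vstack(r)
    for z in range(42,90,4):
        q=g[abs(g[:,2]-z)<2]; print(z,len(q),np.round(np.median(q[:,0]),1) if len(q)>3 else'',end=' | ')
    print()
E
python3 - 2>/dev/null <<'E'
from h import *
bl()
E
```

```text
42 65 -54.5 | 46 66 -54.5 | 50 61 -54.5 | 54 57 -54.5 | 58 70 -54.5 | 62 65 -54.6 | 66 68 -54.6 | 70 77 -55.1 | 74 102 -55.8 | 78 62 -56.7 | 82 74 -56.9 | 86 174 -59.6 |
```

play_rows --linear '[[0.002,-0.001,-0.03],[0.002,-0.001,-0.06],[0.002,-0.001,-0.075],[0.002,-0.001,-0.082],[0.002,-0.001,-0.082],[0.002,-0.001,-0.082],[0.002,-0.001,-0.082],[0.002,-0.001,-0.082],[0.002,-0.001,-0.082],[0.002,-0.001,-0.082]]' --rotation '[[0,0,0],[0,0,0],[0,0,0],[0,0,0],[0,0,0],[0,0,0],[0,0,0],[0,0,0],[0,0,0],[0,0,0]]' --gripper '[1,1,1,1,1,0,0,0,0,0]' --force 80

```text
time_s: 28.1
position: [469.2, -16.3, 70.0]
ee_rot: [0.132, 3.137, 0.0]
force: [-2.8, 0.9, 7.8]
gripper_width: 62.3
finger_force: 88.1
```

play_rows --linear '[[0,0,0.005],[0,0,0.03],[0,0,0.08],[0,0,0.11],[0,0,0.11],[0,0,0.11],[0,0,0.11],[0,0,0.11],[0,0,0.11],[0,0,0.11]]' --rotation '[[0,0,0],[0,0,0],[0,0,0],[0,0,0],[0,0,0],[0,0,0],[0,0,0],[0,0,0],[0,0,0],[0,0,0]]' --gripper '[0,0,0,0,0,0,0,0,0,0]'

```text
time_s: 29.35
position: [468.3, -16.3, 178.5]
ee_rot: [-0.132, -3.138, 0.0]
force: [-0.3, -0.2, -4.4]
gripper_width: 62.4
finger_force: 91.9
```

```bash
cat >> h.py <<'E'
def bins():
    for n in('top','scene'):
        c=cam(n);P=cloud(c).reshape(-1,3)
        for nm,lo,hi,z0,z1 in(('pan',340,514,22,36),('tray',514,680,11,23)):
            q=P[(P[:,0]>lo)&(P[:,0]<hi)&(P[:,1]>-460)&(P[:,1]<-150)&(P[:,2]>z0)&(P[:,2]<z1)]
            if len(q)>20: r=cv2.minAreaRect(q[:,:2].astype(np.float32)); print(n,nm,len(q),np.round(r[0]),np.round(r[1]),round(r[2],1))
        for q in('pan','tray'):
            for m in manip.mark_of(n,q)[:1]: print('  net',q,round(m['confidence'],2),np.round(atz(c,m['pixel'],0)))
E
python3 - 2>/dev/null <<'E'
from h import *
held(); bins()
E
```

```text
tcp [468.3 -16.3 178.5] yaw_y 85.2 w 62.4 F [-0.3 -0.2 -4.4]
top pan 348 [ 443. -298.] [110. 210.] 4.2
top tray 311 [ 588. -269.] [110. 186.] 2.8
  net pan 0.57 [ 450. -303.    0.]
  net tray 0.68 [ 587. -276.    0.]
scene pan 1249 [ 445. -298.] [113. 213.] 3.9
scene tray 1122 [ 590. -272.] [112. 185.] 2.7
  net pan 0.64 [ 452. -299.    0.]
  net tray 0.89 [ 583. -274.    0.]
```

play_rows --linear '[[-0.028,-0.231,0],[-0.028,-0.231,0],[-0.028,-0.231,0],[-0.028,-0.231,0],[-0.028,-0.231,0],[-0.028,-0.231,0],[-0.028,-0.231,0],[-0.028,-0.231,0],[-0.028,-0.231,0],[-0.028,-0.231,-0.03]]' --rotation '[[0,0,-1.414],[0,0,-1.414],[0,0,-1.414],[0,0,-1.414],[0,0,-1.414],[0,0,-1.414],[0,0,-1.414],[0,0,-1.414],[0,0,-1.414],[0,0,-1.414]]' --gripper '[0,0,0,0,0,0,0,0,0,0]'

```text
time_s: 30.9
position: [442.1, -248.3, 150.3]
ee_rot: [2.132, 2.3, 0.002]
force: [0.2, -0.4, -3.2]
gripper_width: 62.8
finger_force: 91.9
```

play_rows --linear '[[0,0,-0.04],[0,0,-0.07],[0,0,-0.078],[0,0,-0.081],[0,0,-0.0825],[0,0,-0.0825],[0,0,-0.0825],[0,0,-0.0825],[0,0,-0.0825],[0,0,-0.0825]]' --rotation '[[0,0,0],[0,0,0],[0,0,0],[0,0,0],[0,0,0],[0,0,0],[0,0,0],[0,0,0],[0,0,0],[0,0,0]]' --gripper '[0,0,0,0,0,0,0,0,0,0]'

```text
time_s: 32.15
position: [440.4, -247.3, 66.3]
ee_rot: [2.139, 2.301, 0.0]
force: [0.5, -0.0, -3.5]
gripper_width: 62.3
finger_force: 91.4
```

play_rows --linear '[[0,0,-0.001],[0,0,-0.002],[0,0,-0.002],[0,0,-0.002],[0,0,-0.002],[0,0,-0.002],[0,0,0.01],[0,0,0.05],[0,0,0.09],[0,0,0.09]]' --rotation '[[0,0,0],[0,0,0],[0,0,0],[0,0,0],[0,0,0],[0,0,0],[0,0,0],[0,0,0],[0,0,0],[0,0,0]]' --gripper '[0,0,0,1,1,1,1,1,1,1]'

```text
time_s: 33.4
position: [442.4, -248.4, 159.8]
ee_rot: [2.135, 2.296, 0.002]
force: [0.3, 0.3, -0.1]
gripper_width: 85.2
finger_force: 0.0
```

play_rows --linear '[[0.0636,0.56,0],[0.0636,0.56,0],[0.0636,0.56,0],[0.0636,0.56,0],[0.0636,0.56,0],[0.0636,0.56,0],[0.0636,0.56,0],[0.0636,0.56,0],[0.0636,0.56,0],[0.0636,0.56,0]]' --rotation '[[0,0,-0.17],[0,0,-0.17],[0,0,-0.17],[0,0,-0.17],[0,0,-0.17],[0,0,-0.17],[0,0,-0.17],[0,0,-0.17],[0,0,-0.17],[0,0,-0.17]]' --gripper '[1,1,1,1,1,1,1,1,1,1]'

```text
time_s: 34.65
position: [503.9, 316.5, 155.7]
ee_rot: [-2.322, -2.115, -0.001]
force: [0.2, -0.0, 0.6]
gripper_width: 85.5
finger_force: 0.0
```

```bash
cat >> h.py <<'E'
def inbin():
    for n in('top','scene'):
        c=cam(n);P=cloud(c).reshape(-1,3)
        q=P[(P[:,0]>340)&(P[:,0]<680)&(P[:,1]>-460)&(P[:,1]<-150)&(P[:,2]>75)&(P[:,2]<95)]
        if len(q)<10: print('none standing'); continue
        m=np.zeros((320,350),np.uint8); m[(q[:,1]+460).astype(int),(q[:,0]-340).astype(int)]=255
        k,l,s,cc=cv2.connectedComponentsWithStats(cv2.dilate(m,np.ones((7,7)))); print(n,[(np.round(cc[i]+[340,-460]).tolist(),s[i,2:4].tolist()) for i in range(1,k) if s[i,4]>200])
E
python3 - 2>/dev/null <<'E'
from h import *
held(); inbin(); bins(); gauge()
E
```

```text
tcp [503.9 316.5 155.7] yaw_y -5.4 w 85.5 F [ 0.2 -0.   0.6]
top [([439.0, -246.0], [72, 49])]
scene [([442.0, -248.0], [75, 50])]
top pan 403 [ 443. -295.] [110. 214.] 4.1
top tray 347 [ 588. -269.] [111. 186.] 2.6
  net pan 0.59 [ 447. -313.    0.]
  net tray 0.96 [ 585. -265.    0.]
scene pan 1247 [ 445. -298.] [113. 213.] 4.1
scene tray 1116 [ 590. -271.] [112. 185.] 2.6
  net pan 0.67 [ 446. -299.    0.]
  net tray 0.93 [ 595. -274.    0.]
top anvil -105.06538152441091 jaw -20.308998438885457 reading 72.75638308552546 thumb [43.49300895 48.57438357 94.89270237] 30
scene anvil -100.28816094632354 jaw -15.580073633255576 reading 72.70808731306796 thumb [50.27190671 44.00374963 91.87636361] 59
```

play_rows --linear '[[0,0,0],[0,0,-0.03],[0,0,-0.05],[0,0,-0.05],[0,0,-0.05],[0,0,-0.05],[0,0,-0.05],[0,0,-0.05],[0,0,-0.05],[0,0,-0.05]]' --rotation '[[0,0,0],[0,0,0],[0,0,0],[0,0,0],[0,0,0],[0,0,0],[0,0,0],[0,0,0],[0,0,0],[0,0,0]]' --gripper '[1,1,1,1,1,1,1,1,1,1]'

```text
time_s: 36.4
position: [504.0, 312.6, 106.3]
ee_rot: [-2.327, -2.111, 0.0]
force: [-0.1, 0.5, -0.1]
gripper_width: 85.5
finger_force: 0.0
```

play_rows --linear '[[0,0,-0.02],[0,0,-0.033],[0,0,-0.038],[0,0,-0.038],[0,0,-0.038],[0,0,-0.038],[0,0,-0.038],[0,0,-0.038],[0,0,-0.038],[0,0,-0.038]]' --rotation '[[0,0,0],[0,0,0],[0,0,0],[0,0,0],[0,0,0],[0,0,0],[0,0,0],[0,0,0],[0,0,0],[0,0,0]]' --gripper '[1,1,1,1,0,0,0,0,0,0]' --force 80

```text
time_s: 37.65
position: [504.5, 313.0, 69.2]
ee_rot: [2.327, 2.111, 0.002]
force: [-1.2, -1.0, 6.0]
gripper_width: 62.8
finger_force: 88.3
```

play_rows --linear '[[0,0,0.001],[0,0,0.003],[0,0,0.005],[0,0,0.008],[0,0,0.015],[0,0,0.03],[0,0,0.06],[0,0,0.09],[0,0,0.12],[0,0,0.12]]' --rotation '[[0,0,0],[0,0,0],[0,0,0],[0,0,0],[0,0,0],[0,0,0],[0,0,0],[0,0,0],[0,0,0],[0,0,0]]' --gripper '[0,0,0,0,0,0,0,0,0,0]'

```text
time_s: 38.9
position: [505.7, 313.6, 191.9]
ee_rot: [2.326, 2.11, 0.01]
force: [0.3, 0.9, -2.3]
gripper_width: 62.5
finger_force: 90.2
```

play_rows --linear '[[-0.031,-0.328,0],[-0.031,-0.328,0],[-0.031,-0.328,0],[-0.031,-0.328,0],[-0.031,-0.328,0],[-0.031,-0.328,0],[-0.031,-0.328,0],[-0.031,-0.328,0],[-0.031,-0.328,0],[-0.031,-0.328,0]]' --rotation '[[0,0,1.58],[0,0,1.58],[0,0,1.58],[0,0,1.58],[0,0,1.58],[0,0,1.58],[0,0,1.58],[0,0,1.58],[0,0,1.58],[0,0,1.58]]' --gripper '[0,0,0,0,0,0,0,0,0,0]'

```text
time_s: 40.15
position: [472.5, -15.4, 187.7]
ee_rot: [-0.14, -3.138, 0.0]
force: [0.8, -0.2, -2.5]
gripper_width: 62.9
finger_force: 90.1
```

play_rows --linear '[[0,0,-0.04],[0,0,-0.08],[0,0,-0.105],[0,0,-0.113],[0,0,-0.116],[0,0,-0.118],[0,0,-0.119],[0,0,-0.119],[0,0,-0.119],[0,0,-0.119]]' --rotation '[[0,0,0],[0,0,0],[0,0,0],[0,0,0],[0,0,0],[0,0,0],[0,0,0],[0,0,0],[0,0,0],[0,0,0]]' --gripper '[0,0,0,0,0,0,0,0,0,0]'

```text
time_s: 41.4
position: [473.1, -15.3, 69.4]
ee_rot: [0.138, 3.138, 0.0]
force: [1.1, 0.7, -3.2]
gripper_width: 62.9
finger_force: 90.1
```

```bash
python3 - 2>/dev/null <<'E'
from h import *
held(); pk(); bl()
E
```

```text
tcp [473.1 -15.3  69.4] yaw_y 85.0 w 62.9 F [ 1.1  0.7 -3.2]
scene packtop [-68.5  -1. ] [41. 91.] 6.8 z 89.77352930572124
42 61 -52.3 | 46 64 -52.3 | 50 58 -52.3 | 54 68 -52.3 | 58 63 -52.5 | 62 65 -52.6 | 66 64 -52.3 | 70 69 -52.5 | 74 69 -52.2 | 78 62 -52.2 | 82 77 -52.2 | 86 75 -52.6 |
```

play_rows --linear '[[0,0,-0.002],[0,0,-0.003],[0,0,-0.003],[0,0,-0.003],[0,0,-0.003],[0,0,0.01],[0,0,0.06],[0,0,0.08],[0.06,0.019,0.08],[0.12,0.0375,0.08]]' --rotation '[[0,0,0],[0,0,0],[0,0,0],[0,0,0],[0,0,0],[0,0,0],[0,0,0],[0,0,0],[0,0,0],[0,0,0]]' --gripper '[0,0,1,1,1,1,1,1,0.6,0.6]'

```text
time_s: 42.9
position: [594.2, 22.3, 151.3]
ee_rot: [0.139, 3.136, 0.0]
force: [0.7, -0.3, -0.1]
gripper_width: 51.8
finger_force: 0.0
```

play_rows --linear '[[0.003,0,-0.04],[0.003,0,-0.07],[0.003,0,-0.076],[0.003,0,-0.076],[0.003,0,-0.076],[0.003,0,-0.076],[0.003,0,-0.076],[0.003,0,-0.076],[0.003,0,-0.076],[0.003,0,-0.076]]' --rotation '[[0,0,0],[0,0,0],[0,0,0],[0,0,0],[0,0,0],[0,0,0],[0,0,0],[0,0,0],[0,0,0],[0,0,0]]' --gripper '[0.6,0.6,0.6,0.6,0,0,0,0,0,0]' --force 30

```text
time_s: 44.15
position: [596.1, 22.2, 74.6]
ee_rot: [0.138, 3.137, 0.001]
force: [-1.5, 1.8, 7.3]
gripper_width: 13.7
finger_force: 33.3
```

```bash
python3 - 2>/dev/null <<'E'
from h import *
held(); pk(); gauge()
E
```

```text
tcp [596.1  22.2  74.6] yaw_y 85.0 w 13.7 F [-1.5  1.8  7.3]
scene packtop [-70.7  -0.9] [40. 66.] 0.8 z 87.71759250515254
top anvil nan jaw nan reading nan thumb [nan nan nan] 0
scene anvil -101.57207164731963 jaw -21.023635272386905 reading 68.54843637493272 thumb [56.83574274 52.02930298 92.31906063] 40
```

play_rows --linear '[[-0.006,0.0005,0],[-0.012,0.001,0],[-0.018,0.0016,0],[-0.024,0.002,0],[-0.028,0.0024,0],[-0.032,0.0028,0],[-0.035,0.003,0],[-0.037,0.0032,0],[-0.039,0.0034,0],[-0.039,0.0034,0]]' --rotation '[[0,0,0],[0,0,0],[0,0,0],[0,0,0],[0,0,0],[0,0,0],[0,0,0],[0,0,0],[0,0,0],[0,0,0]]' --gripper '[0,0,0,0,0,0,0,0,0,0]'

```text
time_s: 45.6
position: [558.0, 25.4, 74.6]
ee_rot: [0.138, 3.135, 0.001]
force: [2.7, 0.2, 4.9]
gripper_width: 13.7
finger_force: 33.2
```

play_rows --linear '[[-0.001,0.0001,0],[-0.002,0.0002,0],[-0.003,0.0003,0],[-0.004,0.0004,0],[-0.005,0.0005,0],[-0.006,0.0005,0],[-0.006,0.0005,0],[-0.006,0.0005,0],[-0.006,0.0005,0],[-0.006,0.0005,0]]' --rotation '[[0,0,0],[0,0,0],[0,0,0],[0,0,0],[0,0,0],[0,0,0],[0,0,0],[0,0,0],[0,0,0],[0,0,0]]' --gripper '[0,0,0,0,0,0,0,0,0,0]'

```text
time_s: 46.85
position: [552.6, 25.9, 74.6]
ee_rot: [0.138, 3.134, 0.001]
force: [4.9, 0.3, 6.4]
gripper_width: 13.6
finger_force: 33.2
```

```bash
python3 - 2>/dev/null <<'E'
from h import *
held(); pk(); jawline()
E
```

```text
tcp [552.6  25.9  74.6] yaw_y 85.0 w 13.6 F [4.9 0.3 6.4]
scene packtop [-77.9  -1.6] [40. 66.] 1.2 z 87.66805585944877
hist [(-109, 1), (-107, 1), (-105, 1), (-61, 19), (-59, 18), (-57, 14), (-55, 17), (-53, 17), (-51, 17), (-49, 31), (-47, 8)]
```

play_rows --linear '[[-0.001,0.0001,0],[-0.002,0.0002,0],[-0.002,0.0002,0],[-0.002,0.0002,0],[-0.002,0.0002,0],[-0.002,0.0002,0],[-0.002,0.0002,0],[-0.002,0.0002,0],[-0.002,0.0002,0],[-0.002,0.0002,0]]' --rotation '[[0,0,0],[0,0,0],[0,0,0],[0,0,0],[0,0,0],[0,0,0],[0,0,0],[0,0,0],[0,0,0],[0,0,0]]' --gripper '[0,0,0,0,0,0,0,0,0,0]'

```text
time_s: 48.25
position: [550.9, 26.1, 74.6]
ee_rot: [0.138, 3.133, 0.001]
force: [6.3, 0.3, 3.9]
gripper_width: 13.9
finger_force: 33.0
```

play_rows --linear '[[0.008,-0.0007,0],[0.016,-0.0014,0],[0.024,-0.0021,0],[0.032,-0.0028,0],[0.04,-0.0035,0],[0.045,-0.004,0],[0.046,-0.004,0],[0.046,-0.004,0],[0.046,-0.004,0],[0.046,-0.004,0]]' --rotation '[[0,0,0],[0,0,0],[0,0,0],[0,0,0],[0,0,0],[0,0,0],[0,0,0],[0,0,0],[0,0,0],[0,0,0]]' --gripper '[0,0,0,0,0,0,0,0,0,0]'

```text
time_s: 49.5
position: [595.1, 22.3, 74.6]
ee_rot: [0.138, 3.137, 0.001]
force: [0.1, 1.7, 9.6]
gripper_width: 13.6
finger_force: 33.9
```

play_rows --linear '[[0,0,0],[0,0,0],[0,0,0.05],[0,0,0.08],[-0.06,-0.02,0.08],[-0.13,-0.039,0.08],[-0.13,-0.039,0.08],[-0.13,-0.039,0.08],[-0.13,-0.039,0.08],[-0.13,-0.039,0.08]]' --rotation '[[0,0,0],[0,0,0],[0,0,0],[0,0,0],[0,0,0],[0,0,0],[0,0,0],[0,0,0],[0,0,0],[0,0,0]]' --gripper '[0.6,0.6,0.6,0.6,1,1,1,1,1,1]'

```text
time_s: 50.75
position: [465.5, -16.7, 153.2]
ee_rot: [0.137, 3.138, 0.0]
force: [-0.3, 0.0, -1.1]
gripper_width: 85.6
finger_force: 0.0
```

```bash
python3 - 2>/dev/null <<'E'
from h import *
held(); pk(); jawline(); bl()
E
```

```text
tcp [465.5 -16.7 153.2] yaw_y 85.0 w 85.6 F [-0.3  0.  -1.1]
scene packtop [-77.7  -1.3] [66. 41.] 88.6 z 87.64944412420795
hist [(-107, 2), (-61, 27), (-59, 14), (-27, 3), (-25, 13), (-23, 15), (-21, 17), (-19, 14), (-17, 19), (-15, 28), (-13, 11)]
42 56 -59.1 | 46 60 -59.4 | 50 64 -59.3 | 54 64 -59.3 | 58 67 -59.3 | 62 62 -59.2 | 66 66 -59.3 | 70 67 -59.4 | 74 63 -59.3 | 78 65 -59.0 | 82 74 -59.5 | 86 123 -60.6 |
```

play_rows --linear '[[0.001,0.001,-0.03],[0.001,0.001,-0.06],[0.001,0.001,-0.077],[0.001,0.001,-0.084],[0.001,0.001,-0.084],[0.001,0.001,-0.084],[0.001,0.001,-0.084],[0.001,0.001,-0.084],[0.001,0.001,-0.084],[0.001,0.001,-0.084]]' --rotation '[[0,0,0],[0,0,0],[0,0,0],[0,0,0],[0,0,0],[0,0,0],[0,0,0],[0,0,0],[0,0,0],[0,0,0]]' --gripper '[1,1,1,1,1,0,0,0,0,0]' --force 80

```text
time_s: 52.3
position: [466.1, -15.9, 70.4]
ee_rot: [0.138, 3.137, 0.0]
force: [-2.1, 0.6, 6.4]
gripper_width: 62.7
finger_force: 88.3
```

play_rows --linear '[[0,0,0.005],[0,0,0.03],[0,0,0.08],[0,0,0.11],[0,0,0.11],[0,0,0.11],[0,0,0.11],[0,0,0.11],[0,0,0.11],[0,0,0.11]]' --rotation '[[0,0,0],[0,0,0],[0,0,0],[0,0,0],[0,0,0],[0,0,0],[0,0,0],[0,0,0],[0,0,0],[0,0,0]]' --gripper '[0,0,0,0,0,0,0,0,0,0]'

```text
time_s: 53.55
position: [465.2, -16.0, 179.0]
ee_rot: [-0.138, -3.138, 0.0]
force: [0.9, 0.6, -3.0]
gripper_width: 62.5
finger_force: 91.1
```

```bash
python3 - 2>/dev/null <<'E'
from h import *
held(); bins(); inbin()
E
```

```text
tcp [465.2 -16.  179. ] yaw_y 85.0 w 62.5 F [ 0.9  0.6 -3. ]
top pan 374 [ 443. -297.] [110. 211.] 4.1
top tray 324 [ 588. -269.] [111. 185.] 2.7
  net pan 0.89 [ 450. -304.    0.]
  net tray 0.74 [ 587. -272.    0.]
scene pan 1241 [ 445. -298.] [114. 213.] 4.3
scene tray 1114 [ 590. -271.] [112. 185.] 2.5
  net pan 0.8 [ 449. -302.    0.]
  net tray 0.59 [ 591. -274.    0.]
top [([439.0, -246.0], [72, 50])]
scene [([442.0, -249.0], [75, 49])]
```

play_rows --linear '[[0.121,-0.2045,0],[0.121,-0.2045,0],[0.121,-0.2045,0],[0.121,-0.2045,0],[0.121,-0.2045,0],[0.121,-0.2045,0],[0.121,-0.2045,0],[0.121,-0.2045,0],[0.121,-0.2045,0],[0.121,-0.2045,-0.03]]' --rotation '[[0,0,-1.436],[0,0,-1.436],[0,0,-1.436],[0,0,-1.436],[0,0,-1.436],[0,0,-1.436],[0,0,-1.436],[0,0,-1.436],[0,0,-1.436],[0,0,-1.436]]' --gripper '[0,0,0,0,0,0,0,0,0,0]'

```text
time_s: 55.2
position: [588.2, -221.1, 151.2]
ee_rot: [2.162, 2.273, 0.003]
force: [0.6, 0.1, -3.1]
gripper_width: 62.3
finger_force: 91.1
```

play_rows --linear '[[0,0,-0.04],[0,0,-0.07],[0,0,-0.079],[0,0,-0.082],[0,0,-0.0835],[0,0,-0.0835],[0,0,-0.0835],[0,0,-0.0835],[0,0,-0.0835],[0,0,-0.0835]]' --rotation '[[0,0,0],[0,0,0],[0,0,0],[0,0,0],[0,0,0],[0,0,0],[0,0,0],[0,0,0],[0,0,0],[0,0,0]]' --gripper '[0,0,0,0,0,0,0,0,0,0]'

```text
time_s: 56.45
position: [586.3, -220.5, 65.8]
ee_rot: [-2.169, -2.273, 0.0]
force: [0.3, -0.3, -2.6]
gripper_width: 62.3
finger_force: 90.9
```

play_rows --linear '[[0,0,-0.001],[0,0,-0.0015],[0,0,-0.0015],[0,0,-0.0015],[0,0,-0.0015],[0,0,-0.0015],[0,0,0.01],[0,0,0.05],[0,0,0.09],[0,0,0.09]]' --rotation '[[0,0,0],[0,0,0],[0,0,0],[0,0,0],[0,0,0],[0,0,0],[0,0,0],[0,0,0],[0,0,0],[0,0,0]]' --gripper '[0,0,0,1,1,1,1,1,1,1]'

```text
time_s: 57.7
position: [588.6, -221.3, 160.1]
ee_rot: [2.165, 2.268, 0.004]
force: [-0.2, -0.1, -0.5]
gripper_width: 85.2
finger_force: 0.0
```

play_rows --linear '[[-0.088,0.471,0],[-0.088,0.471,0],[-0.088,0.471,0],[-0.088,0.471,0],[-0.088,0.471,0],[-0.088,0.471,0],[-0.088,0.471,0],[-0.088,0.471,0],[-0.088,0.471,0],[-0.088,0.471,0]]' --rotation '[[0,0,-0.143],[0,0,-0.143],[0,0,-0.143],[0,0,-0.143],[0,0,-0.143],[0,0,-0.143],[0,0,-0.143],[0,0,-0.143],[0,0,-0.143],[0,0,-0.143]]' --gripper '[1,1,1,1,1,1,1,1,1,1]'

```text
time_s: 58.95
position: [497.9, 250.1, 155.4]
ee_rot: [2.325, 2.113, -0.002]
force: [-0.6, -0.6, -0.6]
gripper_width: 85.1
finger_force: 0.0
```

play_rows --linear '[[0,0,0],[0,0,-0.03],[0,0,-0.05],[0,0,-0.05],[0,0,-0.05],[0,0,-0.05],[0,0,-0.05],[0,0,-0.05],[0,0,-0.05],[0,0,-0.05]]' --rotation '[[0,0,0],[0,0,0],[0,0,0],[0,0,0],[0,0,0],[0,0,0],[0,0,0],[0,0,0],[0,0,0],[0,0,0]]' --gripper '[1,1,1,1,1,1,1,1,1,1]'

```text
time_s: 60.2
position: [498.3, 250.6, 105.8]
ee_rot: [-2.326, -2.112, 0.0]
force: [0.6, 1.0, 0.8]
gripper_width: 85.1
finger_force: 0.0
```

```bash
python3 - 2>/dev/null <<'E'
from h import *
held(); bins(); inbin(); gauge()
E
```

```text
tcp [498.3 250.6 105.8] yaw_y -5.5 w 85.1 F [0.6 1.  0.8]
top pan 399 [ 443. -295.] [110. 212.] 4.0
top tray 354 [ 588. -269.] [111. 186.] 2.9
  net pan 0.81 [ 450. -297.    0.]
  net tray 0.77 [ 587. -272.    0.]
scene pan 1226 [ 445. -298.] [114. 213.] 3.8
scene tray 1015 [ 590. -271.] [113. 185.] 2.7
  net pan 0.61 [497. 330.   0.]
  net tray 0.96 [ 593. -275.    0.]
top [([439.0, -246.0], [72, 51]), ([585.0, -219.0], [72, 48])]
scene [([442.0, -249.0], [75, 49]), ([588.0, -223.0], [73, 48])]
top anvil -105.0813728025099 jaw -21.606917962507694 reading 71.47445484000221 thumb [43.2668188  48.49004892 93.6696795 ] 35
scene anvil -100.42419147216629 jaw -16.997659512962215 reading 71.42653195920407 thumb [49.35540106 44.2301571  91.64110089] 59
```

play_rows --linear '[[0,0,-0.02],[0,0,-0.033],[0,0,-0.038],[0,0,-0.038],[0,0,-0.038],[0,0,-0.038],[0,0,-0.038],[0,0,-0.038],[0,0,-0.038],[0,0,-0.038]]' --rotation '[[0,0,0],[0,0,0],[0,0,0],[0,0,0],[0,0,0],[0,0,0],[0,0,0],[0,0,0],[0,0,0],[0,0,0]]' --gripper '[1,1,1,1,0,0,0,0,0,0]' --force 80

```text
time_s: 61.95
position: [498.9, 250.9, 68.6]
ee_rot: [2.325, 2.112, 0.002]
force: [-0.8, 0.2, 7.7]
gripper_width: 63.1
finger_force: 88.3
```

play_rows --linear '[[0,0,0.001],[0,0,0.003],[0,0,0.005],[0,0,0.008],[0,0,0.015],[0,0,0.03],[0,0,0.06],[0,0,0.09],[0,0,0.12],[0,0,0.12]]' --rotation '[[0,0,0],[0,0,0],[0,0,0],[0,0,0],[0,0,0],[0,0,0],[0,0,0],[0,0,0],[0,0,0],[0,0,0]]' --gripper '[0,0,0,0,0,0,0,0,0,0]'

```text
time_s: 63.2
position: [500.1, 251.4, 191.2]
ee_rot: [2.324, 2.111, 0.009]
force: [0.3, -0.6, -3.6]
gripper_width: 62.5
finger_force: 90.4
```

play_rows --linear '[[-0.0256,-0.266,0],[-0.0256,-0.266,0],[-0.0256,-0.266,0],[-0.0256,-0.266,0],[-0.0256,-0.266,0],[-0.0256,-0.266,0],[-0.0256,-0.266,0],[-0.0256,-0.266,0],[-0.0256,-0.266,0],[-0.0256,-0.266,0]]' --rotation '[[0,0,1.58],[0,0,1.58],[0,0,1.58],[0,0,1.58],[0,0,1.58],[0,0,1.58],[0,0,1.58],[0,0,1.58],[0,0,1.58],[0,0,1.58]]' --gripper '[0,0,0,0,0,0,0,0,0,0]'

```text
time_s: 64.45
position: [472.2, -15.5, 187.2]
ee_rot: [-0.138, -3.138, 0.0]
force: [0.0, -0.9, -2.5]
gripper_width: 62.9
finger_force: 90.2
```

play_rows --linear '[[0,0,-0.04],[0,0,-0.08],[0,0,-0.105],[0,0,-0.113],[0,0,-0.116],[0,0,-0.118],[0,0,-0.119],[0,0,-0.119],[0,0,-0.119],[0,0,-0.119]]' --rotation '[[0,0,0],[0,0,0],[0,0,0],[0,0,0],[0,0,0],[0,0,0],[0,0,0],[0,0,0],[0,0,0],[0,0,0]]' --gripper '[0,0,0,0,0,0,0,0,0,0]'

```text
time_s: 65.7
position: [472.8, -15.5, 68.9]
ee_rot: [0.137, 3.138, -0.0]
force: [0.4, -0.1, -3.6]
gripper_width: 62.6
finger_force: 90.2
```

```bash
python3 - 2>/dev/null <<'E'
from h import *
held(); pk(); bl()
E
```

```text
tcp [472.8 -15.5  68.9] yaw_y 85.0 w 62.6 F [ 0.4 -0.1 -3.6]
scene packtop [-69.5  -1.8] [40. 91.] 5.3 z 89.94651184237091
42 60 -53.3 | 46 62 -53.3 | 50 56 -53.1 | 54 64 -53.1 | 58 62 -52.8 | 62 73 -53.0 | 66 61 -53.0 | 70 70 -53.1 | 74 72 -53.0 | 78 60 -53.2 | 82 66 -53.2 | 86 78 -53.0 |
```

play_rows --linear '[[0,0,-0.002],[0,0,-0.0025],[0,0,-0.0025],[0,0,-0.0025],[0,0,-0.0025],[0,0,0.01],[0,0,0.06],[0,0,0.08],[0.06,0.019,0.08],[0.12,0.0375,0.08]]' --rotation '[[0,0,0],[0,0,0],[0,0,0],[0,0,0],[0,0,0],[0,0,0],[0,0,0],[0,0,0],[0,0,0],[0,0,0]]' --gripper '[0,0,1,1,1,1,1,1,0.6,0.6]'

```text
time_s: 67.2
position: [593.9, 22.2, 150.8]
ee_rot: [0.137, 3.136, 0.0]
force: [1.3, -0.7, -0.3]
gripper_width: 52.2
finger_force: 0.0
```

play_rows --linear '[[0.002,0,-0.04],[0.002,0,-0.07],[0.002,0,-0.076],[0.002,0,-0.076],[0.002,0,-0.076],[0.002,0,-0.076],[0.002,0,-0.076],[0.002,0,-0.076],[0.002,0,-0.076],[0.002,0,-0.076]]' --rotation '[[0,0,0],[0,0,0],[0,0,0],[0,0,0],[0,0,0],[0,0,0],[0,0,0],[0,0,0],[0,0,0],[0,0,0]]' --gripper '[0.6,0.6,0.6,0.6,0,0,0,0,0,0]' --force 30

```text
time_s: 68.45
position: [594.9, 22.2, 74.1]
ee_rot: [0.136, 3.137, 0.001]
force: [-1.5, 2.4, 8.1]
gripper_width: 13.7
finger_force: 33.0
```

play_rows --linear '[[-0.006,0.0005,0],[-0.012,0.001,0],[-0.018,0.0016,0],[-0.024,0.002,0],[-0.028,0.0024,0],[-0.032,0.0028,0],[-0.034,0.003,0],[-0.036,0.0031,0],[-0.037,0.0032,0],[-0.037,0.0032,0]]' --rotation '[[0,0,0],[0,0,0],[0,0,0],[0,0,0],[0,0,0],[0,0,0],[0,0,0],[0,0,0],[0,0,0],[0,0,0]]' --gripper '[0,0,0,0,0,0,0,0,0,0]'

```text
time_s: 69.7
position: [558.9, 25.3, 74.1]
ee_rot: [0.136, 3.134, 0.001]
force: [2.3, 2.6, 5.3]
gripper_width: 14.0
finger_force: 32.8
```

```bash
python3 - 2>/dev/null <<'E'
from h import *
held(); pk(); jawline()
E
```

```text
tcp [558.9  25.3  74.1] yaw_y 85.0 w 14.0 F [2.3 2.6 5.3]
scene packtop [-75.1  -1.9] [65. 40.] 89.1 z 87.6089054796272
hist [(-109, 2), (-105, 1), (-103, 1), (-59, 5), (-57, 25), (-55, 16), (-53, 16), (-51, 15), (-49, 18), (-47, 25), (-45, 15), (-43, 3)]
```

Same pattern as the second pack, so I'll continue the pinch to the same thumb position (551).

play_rows --linear '[[-0.001,0.0001,0],[-0.002,0.0002,0],[-0.003,0.0003,0],[-0.004,0.0004,0],[-0.005,0.0005,0],[-0.006,0.0005,0],[-0.007,0.0006,0],[-0.008,0.0007,0],[-0.008,0.0007,0],[-0.008,0.0007,0]]' --rotation '[[0,0,0],[0,0,0],[0,0,0],[0,0,0],[0,0,0],[0,0,0],[0,0,0],[0,0,0],[0,0,0],[0,0,0]]' --gripper '[0,0,0,0,0,0,0,0,0,0]'

```text
time_s: 71.1
position: [551.6, 25.9, 74.2]
ee_rot: [0.136, 3.133, 0.001]
force: [6.1, 2.1, 4.6]
gripper_width: 13.5
finger_force: 32.7
```

play_rows --linear '[[-0.0005,0,0],[-0.001,0,0],[-0.001,0,0],[-0.001,0,0],[-0.001,0,0],[-0.001,0,0],[-0.001,0,0],[-0.001,0,0],[-0.001,0,0],[-0.001,0,0]]' --rotation '[[0,0,0],[0,0,0],[0,0,0],[0,0,0],[0,0,0],[0,0,0],[0,0,0],[0,0,0],[0,0,0],[0,0,0]]' --gripper '[0,0,0,0,0,0,0,0,0,0]'

```text
time_s: 72.35
position: [550.8, 26.0, 74.2]
ee_rot: [0.136, 3.133, 0.001]
force: [5.8, 1.3, 5.3]
gripper_width: 13.3
finger_force: 32.6
```

```bash
python3 - 2>/dev/null <<'E'
from h import *
held(); pk(); jawline()
E
```

```text
tcp [550.8  26.   74.2] yaw_y 85.0 w 13.3 F [5.8 1.3 5.3]
scene packtop [-78.1  -1.3] [42. 66.] 0.1 z 87.72999533691143
hist [(-109, 1), (-105, 1), (-63, 1), (-61, 23), (-59, 19), (-57, 15), (-55, 15), (-53, 20), (-51, 13), (-49, 28), (-47, 12)]
```

play_rows --linear '[[0.008,-0.0007,0],[0.016,-0.0014,0],[0.024,-0.0021,0],[0.032,-0.0028,0],[0.04,-0.0035,0],[0.045,-0.004,0],[0.046,-0.004,0],[0.046,-0.004,0],[0.046,-0.004,0],[0.046,-0.004,0]]' --rotation '[[0,0,0],[0,0,0],[0,0,0],[0,0,0],[0,0,0],[0,0,0],[0,0,0],[0,0,0],[0,0,0],[0,0,0]]' --gripper '[0,0,0,0,0,0,0,0,0,0]'

```text
time_s: 73.75
position: [595.0, 22.2, 74.1]
ee_rot: [0.137, 3.136, 0.001]
force: [-0.4, 3.3, 9.7]
gripper_width: 13.4
finger_force: 33.4
```

play_rows --linear '[[0,0,0],[0,0,0],[0,0,0.05],[0,0,0.08],[-0.06,-0.02,0.08],[-0.129,-0.038,0.08],[-0.129,-0.038,0.08],[-0.129,-0.038,0.08],[-0.129,-0.038,0.08],[-0.129,-0.038,0.08]]' --rotation '[[0,0,0],[0,0,0],[0,0,0],[0,0,0],[0,0,0],[0,0,0],[0,0,0],[0,0,0],[0,0,0],[0,0,0]]' --gripper '[0.6,0.6,0.6,0.6,1,1,1,1,1,1]'

```text
time_s: 75.0
position: [466.2, -16.1, 152.7]
ee_rot: [0.136, 3.138, -0.0]
force: [1.4, -0.2, 0.3]
gripper_width: 85.4
finger_force: 0.0
```

```bash
python3 - 2>/dev/null <<'E'
from h import *
held(); pk(); jawline(); bl()
E
```

```text
tcp [466.2 -16.1 152.7] yaw_y 85.0 w 85.4 F [ 1.4 -0.2  0.3]
scene packtop [-77.7  -1. ] [66. 41.] 89.7 z 87.52295169241279
hist [(-109, 1), (-107, 1), (-63, 2), (-61, 32), (-59, 14), (-25, 14), (-23, 16), (-21, 16), (-19, 20), (-17, 16), (-15, 23), (-13, 15)]
42 57 -59.4 | 46 64 -59.4 | 50 67 -59.5 | 54 62 -59.4 | 58 65 -59.5 | 62 60 -59.7 | 66 64 -59.4 | 70 74 -59.5 | 74 67 -59.6 | 78 58 -59.5 | 82 72 -59.4 | 86 126 -60.3 |
```

play_rows --linear '[[0,0,-0.03],[0,0,-0.06],[0,0,-0.077],[0,0,-0.083],[0,0,-0.083],[0,0,-0.083],[0,0,-0.083],[0,0,-0.083],[0,0,-0.083],[0,0,-0.083]]' --rotation '[[0,0,0],[0,0,0],[0,0,0],[0,0,0],[0,0,0],[0,0,0],[0,0,0],[0,0,0],[0,0,0],[0,0,0]]' --gripper '[1,1,1,1,1,0,0,0,0,0]' --force 80

```text
time_s: 76.55
position: [465.8, -16.3, 71.0]
ee_rot: [0.136, 3.137, 0.0]
force: [-1.7, 1.0, 7.8]
gripper_width: 62.7
finger_force: 88.4
```

play_rows --linear '[[0,0,0.005],[0,0,0.03],[0,0,0.08],[0,0,0.11],[0,0,0.11],[0,0,0.11],[0,0,0.11],[0,0,0.11],[0,0,0.11],[0,0,0.11]]' --rotation '[[0,0,0],[0,0,0],[0,0,0],[0,0,0],[0,0,0],[0,0,0],[0,0,0],[0,0,0],[0,0,0],[0,0,0]]' --gripper '[0,0,0,0,0,0,0,0,0,0]'

```text
time_s: 77.8
position: [465.0, -16.3, 179.5]
ee_rot: [-0.136, -3.138, 0.0]
force: [-0.3, -0.5, -2.3]
gripper_width: 62.4
finger_force: 91.3
```

```bash
python3 - 2>/dev/null <<'E'
from h import *
held(); bins(); inbin()
E
```

```text
tcp [465.  -16.3 179.5] yaw_y 85.0 w 62.4 F [-0.3 -0.5 -2.3]
top pan 368 [ 443. -298.] [110. 210.] 4.1
top tray 378 [ 593. -277.] [110. 186.] 2.9
  net pan 0.55 [ 441. -295.    0.]
  net tray 0.56 [ 593. -286.    0.]
scene pan 1234 [ 444. -298.] [114. 213.] 4.4
scene tray 1043 [ 595. -279.] [112. 185.] 3.0
  net pan 0.62 [473. -13.   0.]
  net tray 0.85 [ 596. -280.    0.]
top [([439.0, -246.0], [72, 50]), ([590.0, -227.0], [73, 48])]
scene [([442.0, -248.0], [74, 49]), ([592.0, -230.0], [74, 49])]
```

play_rows --linear '[[0.131,-0.302,0],[0.131,-0.302,0],[0.131,-0.302,0],[0.131,-0.302,0],[0.131,-0.302,0],[0.131,-0.302,0],[0.131,-0.302,0],[0.131,-0.302,0],[0.131,-0.302,0],[0.131,-0.302,0]]' --rotation '[[0,0,-1.436],[0,0,-1.436],[0,0,-1.436],[0,0,-1.436],[0,0,-1.436],[0,0,-1.436],[0,0,-1.436],[0,0,-1.436],[0,0,-1.436],[0,0,-1.436]]' --gripper '[0,0,0,0,0,0,0,0,0,0]'

```text
time_s: 79.45
position: [596.0, -318.2, 179.7]
ee_rot: [-2.164, -2.277, 0.0]
force: [-0.0, 0.9, -2.5]
gripper_width: 62.4
finger_force: 91.0
```

```bash
python3 - 2>/dev/null <<'E'
from h import *
held(); bins(); inbin()
c=cam('scene'); save(c,'fin0'); cv2.imwrite('pics/fin1.png',cv2.resize(c['frame'][150:384,0:300],None,fx=2,fy=2)[:,:,::-1])
E
```

```text
tcp [ 596.  -318.2  179.7] yaw_y 2.9 w 62.4 F [-0.   0.9 -2.5]
top pan 408 [ 443. -295.] [110. 213.] 4.1
top tray 298 [ 593. -277.] [110. 185.] 2.9
  net pan 0.63 [ 444. -299.    0.]
  net tray 0.76 [ 589. -286.    0.]
scene pan 843 [ 445. -298.] [114. 213.] 4.1
scene tray 911 [ 595. -279.] [112. 185.] 2.8
  net pan 0.9 [ 458. -300.    0.]
  net tray 0.73 [ 598. -281.    0.]
top [([439.0, -246.0], [72, 49]), ([590.0, -227.0], [73, 48])]
scene [([592.0, -230.0], [74, 49]), ([467.0, -231.0], [23, 16])]
```

View pics/fin1.png

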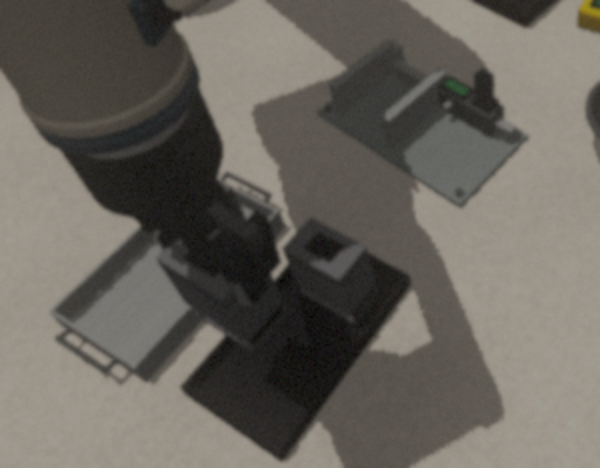

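The held pack is at about (225,290), above the tray, and the first sound pack stands in the tray at (330,270). I'll set this one down.

play_rows --linear '[[0,0,-0.04],[0,0,-0.08],[0,0,-0.1],[0,0,-0.108],[0,0,-0.111],[0,0,-0.113],[0,0,-0.1135],[0,0,-0.1135],[0,0,-0.1135],[0,0,-0.1135]]' --rotation '[[0,0,0],[0,0,0],[0,0,0],[0,0,0],[0,0,0],[0,0,0],[0,0,0],[0,0,0],[0,0,0],[0,0,0]]' --gripper '[0,0,0,0,0,0,0,0,0,0]'

```text
time_s: 81.15
position: [596.1, -318.3, 66.4]
ee_rot: [2.168, 2.274, 0.0]
force: [-0.5, 0.2, -3.6]
gripper_width: 62.6
finger_force: 91.0
```

play_rows --linear '[[0,0,-0.001],[0,0,-0.0015],[0,0,-0.0015],[0,0,-0.0015],[0,0,-0.0015],[0,0,-0.0015],[0,0,0.01],[0,0,0.05],[0,0,0.11],[0,0,0.15]]' --rotation '[[0,0,0],[0,0,0],[0,0,0],[0,0,0],[0,0,0],[0,0,0],[0,0,0],[0,0,0],[0,0,0],[0,0,0]]' --gripper '[0,0,0,1,1,1,1,1,1,1]'

```text
time_s: 82.4
position: [596.8, -318.7, 220.1]
ee_rot: [2.165, 2.272, 0.001]
force: [0.2, -0.6, -0.2]
gripper_width: 85.5
finger_force: 0.0
```

play_rows --linear '[[-0.1,0.25,0.03],[-0.1,0.25,0.03],[-0.1,0.25,0.03],[-0.1,0.25,0.03],[-0.1,0.25,0.03],[-0.1,0.25,0.03],[-0.1,0.25,0.03],[-0.1,0.25,0.03],[-0.1,0.25,0.03],[-0.1,0.25,0.03]]' --rotation '[[0,0,0],[0,0,0],[0,0,0],[0,0,0],[0,0,0],[0,0,0],[0,0,0],[0,0,0],[0,0,0],[0,0,0]]' --gripper '[1,1,1,1,1,1,1,1,1,1]'

```text
time_s: 83.65
position: [496.1, -68.7, 246.1]
ee_rot: [-2.168, -2.273, 0.0]
force: [0.5, -0.3, -0.8]
gripper_width: 85.6
finger_force: 0.0
```

```bash
python3 - 2>/dev/null <<'E'
from h import *
held(); bins(); inbin()
c=cam('top'); P=cloud(c).reshape(-1,3)
x=P[(abs(P[:,0]-423)<12)&(abs(P[:,1]-260)<40)&(P[:,2]>15)&(P[:,2]<48)]
print([(y,np.round(np.median(x[abs(x[:,1]-y)<4][:,2]),1)) for y in range(241,285,8)])
cv2.imwrite('pics/fin2.png',cv2.resize(c['frame'],(800,600))[:,:,::-1])
E
```

```text
tcp [496.1 -68.7 246.1] yaw_y 2.7 w 85.6 F [ 0.5 -0.3 -0.8]
top pan 306 [ 443. -295.] [110. 213.] 4.1
top tray 113 [ 597. -354.] [110.  32.] 2.8
  net tray 0.59 [423. 248.   0.]
scene pan 1238 [ 445. -298.] [113. 212.] 4.2
scene tray 1007 [ 595. -279.] [111. 185.] 3.1
  net pan 0.81 [ 450. -302.    0.]
  net tray 0.65 [ 597. -278.    0.]
top [([595.0, -326.0], [70, 33])]
scene [([597.0, -320.0], [73, 48]), ([442.0, -249.0], [75, 50]), ([593.0, -230.0], [74, 49])]
[(241, np.float64(32.9)), (249, np.float64(33.4)), (257, np.float64(35.7)), (265, np.float64(36.2)), (273, np.float64(38.1)), (281, np.float64(39.5))]
```

View pics/fin2.png

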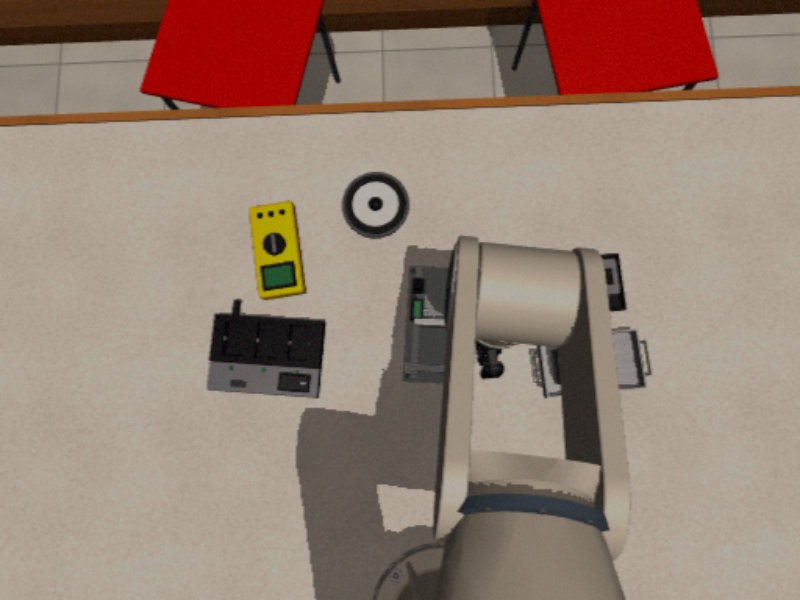

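The top view shows all three bays empty at (265,340), the switch still off, and the multimeter and loudspeaker where they were. The depth data puts one pack in the pan and two in the tray, all within limits. The arm is clear, so I'm handing in.

```bash
python3 -c "
from cell import manip
print(manip.close_job())"
```

```text
the job is handed in; nothing more can be done
None
```

I switched the dock off, then measured the packs left to right. The left pack is swollen (43 mm) and stands in the quarantine pan; the middle and right packs are sound (38 mm) and stand in the tray. I've handed the job in; it returned no verdict, and I judged the caliper pinch from arm force and camera images, not a direct contact reading.

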